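# Nest a tapered cup in a leaning trimming chuck

### The job

Take the tapered unglazed cup and nest it, foot first, in the leaning trimming chuck, so that it sits straight along the chuck's slant. Feel for where it meets the sliding sleeve, then push it lightly home until the sleeve has given by a few millimetres and grips, about 6 mm; stop well before the sleeve jams near 10 mm. Push on the chuck only through the cup, leave the jar and the clear cup alone, and let go.

Things in the scene. Friction and masses are not known exactly. Their poses are not given: they have to be found in the camera images.
- cup: loose tapered terracotta cup, unglazed, open top, 95 mm high, 0.1 to 0.2 kg, standing upright. Origin: centre of its underside (foot); z runs up its axis to the mouth. Foot 36 mm across (39 mm at 1.5 mm height), widening evenly to 58 mm at 55 mm height, then a straight band 58 mm across up to the rim, the place to grip; wall 4 mm. Its turn about z does not matter.
- chuck_head: fixed aluminium round housing of the trimming chuck. Origin: centre of its upper rim, 0.10 m above the bench; z points out of the mouth along its axis, up and leaning 30 degrees from vertical, roughly toward the robot; y is level. 80 mm outside, 70 mm inside, 77 mm long. How deep the sleeve in it is set differs each time and is not measured: untouched, its floor lies 32 to 46 mm below the rim.
- chuck: the whole leaning trimming chuck, fixed to the bench: wooden base 135 x 120 x 14 mm, two steel cheeks 84 mm high beside the housing (y = +-40 to +-53 mm), housing and sleeve. Origin: centre of the base's underside; the mouth leans toward its -x side. With the cup's foot on the sleeve's floor, 35 mm or more of the cup stand out of the housing.
- sleeve (a joint): tapered cork sleeve in the housing, bore 57 mm at its mouth, 45 mm at its floor 40 mm lower: the cup's foot lands on the floor with 2 mm play round it. Value: m pushed in from where it was set, 0 untouched, hard stop 0.012. Stiff sliding fit: starts to move at about 7 N, needs 9 N at 3 mm, 11 N at 6 mm, 14 N at 10 mm (1 N less at rest), stays where left; the cup's weight does not move it.
- jar: loose closed jar, 60 mm across, 82 mm high, a bystander. Origin: centre of its underside.
- clear_cup: loose clear plastic cup, 78 mm across the rim, 85 mm high, a bystander. Origin: centre of its underside.
There are look-alikes about, which are no part of the job. Leave any yellow look-alike of the cup alone.

How it is judged (in metres and radians):
On the way, in this order (a step that is already met when the one before it is completed fails the run):
1. the cup's foot is in the chuck's mouth, the cup standing along the chuck's slant (z of cup in the frame of chuck_head between -0.07 and 0 m and angle between the z axis of cup and the z axis of chuck_head, either way round below 0.25 rad and distance between cup and chuck_head below 0.062 m), for 0.1 s.
2. the sleeve has been pushed in by more than 3 mm with the cup (value of joint sleeve above 0.003 m and contact force between cup and chuck above 0.5 N), for 0.1 s.
At the end, for the whole second after the job is handed in: The cup rests foot down in the chuck, released and still, its axis within 8 degrees of the chuck's and its foot within 6 mm of the chuck's axis and 33 to 60 mm below the housing rim; the sleeve stays pushed in by 3 to 9.5 mm (value of joint sleeve between 0.003 and 0.0095 m and z of cup in the frame of chuck_head between -0.06 and -0.033 m and angle between the z axis of cup and the z axis of chuck_head, either way round below 0.14 rad and x of cup in the frame of chuck_head between -0.006 and 0.006 m and y of cup in the frame of chuck_head between -0.006 and 0.006 m and angle between cup's own z axis and vertical below 0.8 rad and linear speed of cup below 0.02 m/s); the robot touches nothing.
It fails at once if the sleeve is driven in past 10.5 mm and jams (value of joint sleeve above 0.0105 m).
It fails at once if the cup is forced into the chuck with more than 25 N (contact force between cup and chuck above 25 N).
It fails at once if the gripper itself presses on the chuck with more than 4 N (contact force between the fingers and chuck above 4 N).
It fails at once if the jar is moved by more than 30 mm (distance of jar from where it was at the start of the episode above 0.03 m).
It fails at once if the clear cup is moved by more than 30 mm (distance of clear_cup from where it was at the start of the episode above 0.03 m).
It also fails if it takes over 45 s, if anything falls off the work surface, if the arm or the gripper's body presses on something with over 40 N, if the wrist force passes 120 N, or if a joint passes its speed limit or range.

### The arm

A 6-joint arm with a two-finger parallel gripper is mounted at the origin on a cart in front of the work surface, level with it; the furniture and walls round the work are solid. World frame = base frame: x ahead of the robot, y to its left, z up, the work surface at z = 0. Lengths are in m, angles in degrees, forces in N, time in s.
With the tool pointing down it reaches from about 0.4 to 0.825 m from the base axis. Payload 7 kg.
Tool frame: the origin (TCP) lies at the very end of the fingers, on their centre line; the grasp point (between the pads) lies r.grip_depth behind it (r.grip_depth is the distance from the TCP to the grasp point, in m); z points along the fingers, y is the direction in which the jaws open and shut (so a half turn about z gives the same grasp; the last joint's range is limited). The gripper opens to 88 mm and grips with 3 to 60 N. Pads are 19 mm wide; open, the fingers measure 130 mm over their backs; the gripper's body (78 mm by 193 mm) begins 47 mm behind the grasp point.
Start: joints at [90.075, 20.546, 0.682, 0, -70.136, -16.507], TCP at [0.191, 0.647, 0.203] pointing down, gripper open.
Joint ranges: [-176.03, 176.03], [-82.01, 121.73], [-58.28, 71.71], [-173.87, 95.51], [-174.79, -0.11], [-173.66, 173.66]. Speed limits (degrees/s): [136.94, 136.94, 172.46, 180, 180, 180].

### API

Orientations are given as [roll, pitch, yaw] about the fixed x, y, z axes, in that order (R = Rz(yaw) Ry(pitch) Rx(roll)).
In Python, from plant import r gives the robot as it stands. The module is installed in compiled form; this text tells all that it offers.
- The arm moves only by the tool step_arm, never from a script. Its argument "increments" is a list of rows, each a list of 3 entries, a list of its own where there are three numbers: the shift along the tool's x, y, z in m, then the turn, a rotation vector about the tool's x, y, z in rad, then the closure, from 0 (fully open) to 1 (shut). In form: [[[x, y, z], [wx, wy, wz], grip], ...]. A call has 1 to 10 rows; each row is the pose to reach, as a shift and turn from the pose commanded when the call began, along the tool's axes at that moment; what a row does not reach only later rows make up. A row lasts 1/10 s, in which the tool goes at most 50 mm and 8.59 degrees, less where a joint would pass 70% of its speed; a pose out of reach is approached as far as the arm can. A call with a gripper value outside its range is refused whole. The fingers move at their own pace and stop on an object; "force" is the grip in N (left out, the last holds). Time passes only in rows, so rows that repeat a pose let the fingers close. It gives the time, the measured TCP pose, the force and the opening at its end, in the units of the state.
- r.get_state(): the state, without advancing time (a new reading comes with each control period).
- r.capture(name): name is "scene" or "top" or "wrist"; returns a dict with "color" (400x640x3 uint8, red, green, blue), "intrinsics" (3x3 intrinsics, pixels), "rvec" (rotation vector, rad) and "tvec" (3), from world to camera coordinates, as OpenCV has them; the wrist camera has in their place "T_tool_cam" (4x4, takes a point from camera to tool coordinates, whose origin is the TCP and whose axes are the flange's). Camera axes: x right, y down, z forward; pixel columns grow to the right and rows downward; lengths in m; the calibration is good to about 2 mm. A picture is of the moment at which its call begins: read the wrist's pose just before it. There is no depth.
- r.close_job(): hands the job in, once; it reports no verdict.
The state is a dict: "time_s": time; "joints": joint angles; "qd": joint speeds; "joint_torque": joint torques, N m; "tcp_pos": TCP position; "eef_rot": TCP orientation; "contact_force": force on the tool from outside, world axes, zero at the start; "moment": the same for the moment, N m; "gripper_width": finger opening in m.
Only numpy, scipy, OpenCV 4.12 (cv2) and the standard library are available. Lean on these libraries where they do the work, as an engineer would, in place of code of your own. Each camera call takes 0.05 s, during which the arm holds its last target.

## Working session

There is one attempt and no reset: what is moved stays moved. The work goes in short steps, Python scripts to look and compute and a tool call to move; the robot and the scene stay as the last step left them, time stands still between calls to the robot, and variables do not carry over. Pictures are saved under pics/ and viewed, and the job is handed in when it is done.

Besides the shell and the picture viewer there is one more tool, called after "Request:" by a JSON object that holds its "op" and its "data", one argument or row to a line. step_arm: Moves the arm, as the interface text tells. Its arguments: {"type":"object","properties":{"increments":{"type":"array","items":{"type":"array"}},"force":{"type":"number"}},"required":["increments"]}

```bash
mkdir -p pics; cat > h.py <<'E'
import numpy as np,cv2
from plant import r
from scipy.spatial.transform import Rotation as R
def cap(n,fn=None):
    s=r.get_state(); c=r.capture(n)
    if fn: cv2.imwrite('pics/'+fn,c['color'][:,:,::-1])
    K=np.array(c['intrinsics'])
    if n=='wrist':
        Rt=R.from_euler('xyz',s['eef_rot'],degrees=True).as_matrix(); T=np.array(c['T_tool_cam'])
        Rwc=Rt@T[:3,:3]; o=Rt@T[:3,3]+np.array(s['tcp_pos'])
    else:
        Rc=cv2.Rodrigues(np.array(c['rvec'],float))[0]; Rwc=Rc.T; o=-Rc.T@np.array(c['tvec'],float).ravel()
    return c['color'],K,Rwc,o
def ray(K,Rwc,o,uv):
    d=Rwc@np.linalg.solve(K,np.array([uv[0],uv[1],1.])); return o,d/np.linalg.norm(d)
def onz(K,Rwc,o,uv,z):
    o,d=ray(K,Rwc,o,uv); return o+d*(z-o[2])/d[2]
def proj(K,Rwc,o,P):
    p=K@(Rwc.T@(np.array(P,float)-o)); return p[:2]/p[2]
E
python3 - <<'E'
from h import *
print(r.get_state(), r.grip_depth)
for n in ['scene','top','wrist']:
    c,K,Rw,o=cap(n,n+'0.png'); print(n,K.tolist(),o,Rw[:,2])
E
```

```text
{'time_s': 0.0, 'joints': array([ 9.00740885e+01,  2.05933547e+01,  6.34009658e-01, -2.00648717e-02,
       -7.01344876e+01, -1.65097247e+01]), 'qd': array([ 0.09769561,  0.10448379, -0.08191229,  0.04218042, -0.11136475,
       -0.04486661]), 'joint_torque': array([ 9.52390910e-04, -5.82702184e+01,  2.93053508e+01,  6.99750692e+00,
        6.82327125e-03, -1.58855987e-04]), 'tcp_pos': array([0.19083133, 0.64692314, 0.20200301]), 'eef_rot': array([ 1.79904675e+02, -8.58337194e-03, -1.64424628e+01]), 'contact_force': array([-0.26108631,  0.00044707,  0.16434174]), 'moment': array([ 0.01179063,  0.02673336, -0.01853318]), 'gripper_width': 0.08779178427061207} 0.0188
scene [[481.14335155231896, 0.0, 323.4488367703624], [0.0, 481.14335155231896, 201.19919857625274], [0.0, 0.0, 1.0]] [-0.03702473 -0.391515    0.79605128] [ 0.46266253  0.60296829 -0.64990201]
top [[460.2296621611786, 0.0, 319.5568806820745], [0.0, 460.2296621611786, 197.8921570692539], [0.0, 0.0, 1.0]] [0.36272366 0.29897305 1.15495202] [ 0.09403707 -0.02219025 -0.99532137]
wrist [[313.47414690953457, 0.0, 320.5051592189369], [0.0, 313.47414690953457, 202.41869899183266], [0.0, 0.0, 1.0]] [0.26796905 0.62311233 0.3836494 ] [-0.28633775  0.08424277 -0.95441807]
```

View pics/scene0.png

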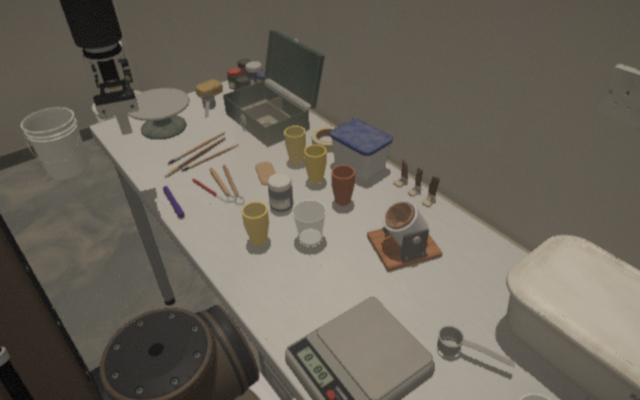

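View pics/top0.png

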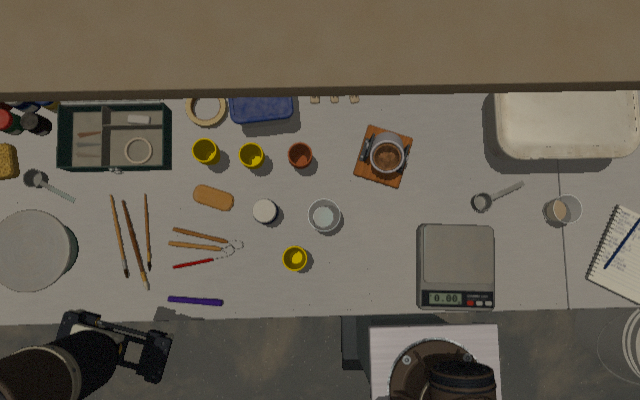

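View pics/wrist0.png

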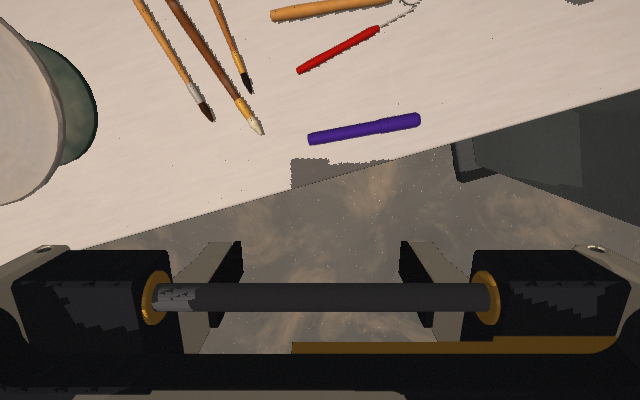

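Candidates in the scene view: the terracotta cup at (343,186); yellow look-alikes at (295,145), (316,163) and (256,224); the clear cup at (310,225); the jar at (280,192). In the top view the terracotta cup is at (300,155) and the chuck mouth at (386,155). I choose the reddish-brown one and check it in a crop.

```bash
python3 - <<'E'
from h import *
out=[]
for n,box in [('scene',(300,130,450,280)),('top',(270,110,420,210))]:
    c,K,Rw,o=cap(n)
    x0,y0,x1,y1=box
    cr=cv2.resize(c[y0:y1,x0:x1],None,fx=4 if n=='scene' else 5,fy=4 if n=='scene' else 5,interpolation=cv2.INTER_CUBIC)
    cv2.imwrite(f'pics/{n}_crop.png',cr[:,:,::-1])
    np.savez(n+'.npz',c=c,K=K,Rw=Rw,o=o)
    hsv=cv2.cvtColor(c,cv2.COLOR_RGB2HSV)
    m=cv2.inRange(hsv,(0,100,30),(12,255,255))
    cs,_=cv2.findContours(m,cv2.RETR_EXTERNAL,cv2.CHAIN_APPROX_NONE)
    for k in cs:
        if cv2.contourArea(k)>60: print(n,cv2.boundingRect(k),cv2.contourArea(k),cv2.fitEllipse(k))
    if n=='top':
        for nm,uv,z in [('cup',(300,154),.095),('chuck',(386,155),.1),('jar',(265,210),.082),('clear',(324,214),.085),('yel',(251,155),.095),('wall',(400,92),0.0)]:
            print(nm,onz(K,Rw,o,uv,z))
E
```

```text
scene (424, 236, 17, 24) 117.0 ((431.1490478515625, 248.8251495361328), (14.404248237609863, 20.959304809570312), 173.0840606689453)
scene (369, 230, 43, 40) 386.5 ((389.06146240234375, 250.73583984375), (20.96080780029297, 44.87495040893555), 139.75765991210938)
scene (332, 165, 23, 40) 670.0 ((342.7742919921875, 182.2386474609375), (21.414058685302734, 42.20748519897461), 1.0938338041305542)
scene (227, 67, 16, 10) 100.0 ((234.35865783691406, 71.69258880615234), (8.64136791229248, 15.369033813476562), 82.29885864257812)
top (173, 258, 40, 11) 84.0 ((192.7538604736328, 262.83856201171875), (3.0301060676574707, 45.92308044433594), 78.33557891845703)
top (288, 142, 24, 27) 477.5 ((299.6367492675781, 154.94654846191406), (23.569570541381836, 25.906587600708008), 168.92674255371094)
top (0, 108, 13, 22) 198.5 ((5.1038689613342285, 118.93797302246094), (12.871492385864258, 22.340185165405273), 177.48013305664062)
cup [0.56674695 0.31841098 0.095     ]
chuck [0.55921379 0.1181314  0.1       ]
jar [0.43867351 0.40291718 0.082     ]
clear [0.42591063 0.26570997 0.085     ]
yel [0.56678333 0.43241195 0.095     ]
wall [0.74214604 0.05830232 0.        ]
```

View pics/scene_crop.png

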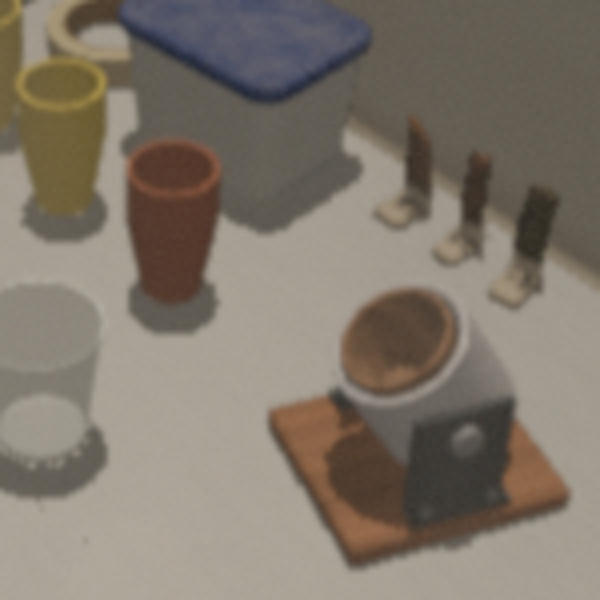

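View pics/top_crop.png

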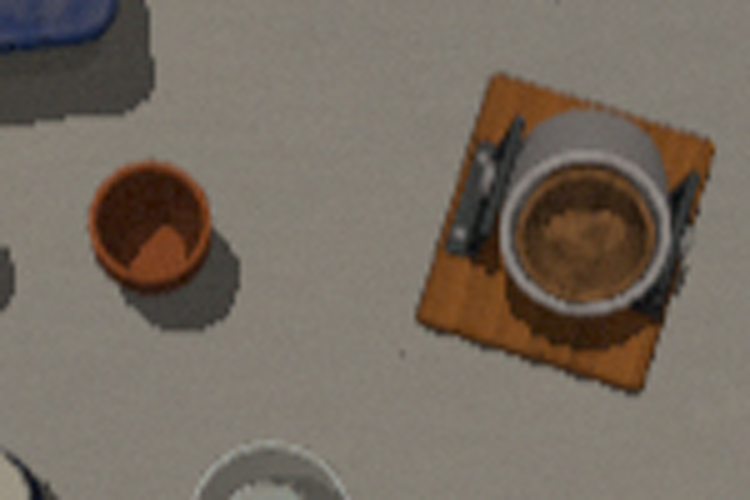

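The crops confirm the terracotta cup: scene (343,182), top (300,155). The chuck's mouth faces the robot at top (386,156), and its base corners are clearly visible. Next I compute the chuck yaw from those corners and refine the rims.

```bash
python3 - <<'E'
from h import *
d=np.load('top.npz'); K,Rw,o=d['K'],d['Rw'],d['o']
cs=[(495,72),(715,150),(640,393),(418,320)]
P=[onz(K,Rw,o,((u+.5)/5+270-.5,(v+.5)/5+110-.5),.014) for u,v in cs]
for p in P: print(p.round(4))
P=np.array(P); print('centre',P.mean(0), [np.linalg.norm(P[i]-P[(i+1)%4]) for i in range(4)])
ax=(P[0]+P[1]-P[2]-P[3]); print('yaw x', np.degrees(np.arctan2(ax[1],ax[0])))
ay=(P[0]+P[3]-P[1]-P[2]); print('yaw y-90', np.degrees(np.arctan2(ay[1],ay[0]))-90)
print('rim', onz(K,Rw,o,((585)/5+270-.4,(232)/5+110-.4),.1))
# cup rim
print('cup rim',onz(K,Rw,o,(150/5+269.6,227/5+109.6),.095))
d=np.load('scene.npz'); K,Rw,o=d['K'],d['Rw'],d['o']
print('scene rim', onz(K,Rw,o,(402/4+300-.4,340/4+130-.4),.1),'cup',onz(K,Rw,o,(174/4+299.6,169/4+129.6),.095))
E
```

```text
[0.6558 0.1446 0.014 ]
[0.6133 0.0343 0.014 ]
[0.4904 0.0775 0.014 ]
[0.5297 0.1877 0.014 ]
centre [0.57229867 0.11101733 0.014     ] [np.float64(0.11811545049824305), np.float64(0.13024998621306302), np.float64(0.11698665137155632), np.float64(0.1331895422408955)]
yaw x -19.120962727409623
yaw y-90 -20.360259759185695
rim [0.55682433 0.11682036 0.1       ]
cup rim [0.56440261 0.31939243 0.095     ]
scene rim [0.55903153 0.11560691 0.1       ] cup [0.5661529  0.31466678 0.095     ]
```

```bash
python3 - <<'E'
from h import *
d=np.load('scene.npz'); K,Rw,o=d['K'],d['Rw'],d['o']
b=onz(K,Rw,o,(366,186),0); print(b)
for z in [.08,.1,.12]: print(z,proj(K,Rw,o,[b[0],b[1],z]))
d=np.load('top.npz'); K,Rw,o=d['K'],d['Rw'],d['o']
for z in [.08,.1,.12]: print(onz(K,Rw,o,(293,122),z))
E
```

```text
[0.65498688 0.32479329 0.        ]
0.08 [367.39022139 161.32545706]
0.1 [367.75653036 154.82396996]
0.12 [368.1308318  148.18062737]
[0.64720834 0.33373108 0.08      ]
[0.64191537 0.33308439 0.1       ]
[0.63662239 0.3324377  0.12      ]
```

Request:
{"op": "step_arm", "data": {
  "increments": [
    [[0.03, 0.014, -0.01], [0, 0, 0.01], 0],
    [[0.075, 0.035, -0.02], [0, 0, 0.02], 0],
    [[0.12, 0.056, -0.03], [0, 0, 0.03], 0],
    [[0.165, 0.077, -0.04], [0, 0, 0.04], 0],
    [[0.21, 0.098, -0.05], [0, 0, 0.05], 0],
    [[0.255, 0.119, -0.06], [0, 0, 0.057], 0],
    [[0.3, 0.14, -0.06], [0, 0, 0.057], 0],
    [[0.345, 0.161, -0.06], [0, 0, 0.057], 0],
    [[0.39, 0.182, -0.06], [0, 0, 0.057], 0],
    [[0.435, 0.203, -0.06], [0, 0, 0.057], 0]
  ]
}}

```text
time_s: 1.25
tcp_pos: [0.5506, 0.3293, 0.2632]
eef_rot: [-180.0, -0.0, -19.7]
contact_force: [1.2, 1.3, -0.2]
gripper_width: 0.0875
```

Request:
{"op": "step_arm", "data": {
  "increments": [
    [[0.01, 0.005, 0], [0, 0, 0], 0],
    [[0.01, 0.005, 0], [0, 0, 0], 0],
    [[0.01, 0.005, 0], [0, 0, 0], 0]
  ]
}}

```text
time_s: 1.55
tcp_pos: [0.5569, 0.3229, 0.2627]
eef_rot: [180.0, 0.0, -19.7]
contact_force: [-0.7, 0.5, -0.3]
gripper_width: 0.0877
```

```bash
python3 - <<'E'
from h import *
s=r.get_state(); print(s['time_s'],s['tcp_pos'],s['eef_rot'],s['joints'],s['contact_force'])
c,K,Rw,o=cap('wrist','w1.png'); np.savez('w1.npz',c=c,K=K,Rw=Rw,o=o)
E
```

```text
1.55 [0.55687186 0.32285043 0.26273775] [ 1.79991165e+02  2.27733941e-02 -1.97338983e+01] [ 4.74274900e+01  1.59165756e+01  1.82186856e+00 -1.81023669e-02
 -7.59222755e+01  2.28430193e+01] [-0.69760533  0.51079673 -0.34436112]
```

View pics/w1.png

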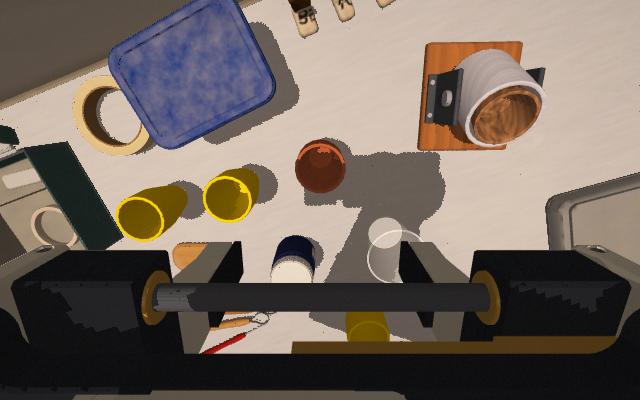

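The wrist view shows the terracotta cup's rim at about (320,163) and the chuck mouth at about (507,112), with base corners at (427,42), (522,42) and (418,150).

```bash
python3 - <<'E'
from h import *
d=np.load('w1.npz'); c,K,Rw,o=d['c'],d['K'],d['Rw'],d['o']
cr=np.hstack([cv2.resize(c[120:210,275:365],None,fx=4,fy=4,interpolation=cv2.INTER_CUBIC),cv2.resize(c[70:160,460:560],None,fx=4,fy=4,interpolation=cv2.INTER_CUBIC)])
cv2.imwrite('pics/w1c.png',cr[:,:,::-1])
for p in [(427,42),(522,42),(418,150)]: print(onz(K,Rw,o,p,.014))
print('cup',onz(K,Rw,o,(320,166),.095),'chuck',onz(K,Rw,o,(507,113),.1))
for P in [(.565,.317,.095),(.558,.116,.1)]: print(proj(K,Rw,o,P))
E
```

```text
[0.65733005 0.14569522 0.014     ]
[0.61756811 0.03497383 0.014     ]
[0.53148702 0.18954363 0.014     ]
cup [0.57032561 0.31763883 0.095     ] chuck [0.55780251 0.11233852 0.1       ]
[322.12427316 170.19461945]
[503.49677508 114.03382968]
```

View pics/w1c.png

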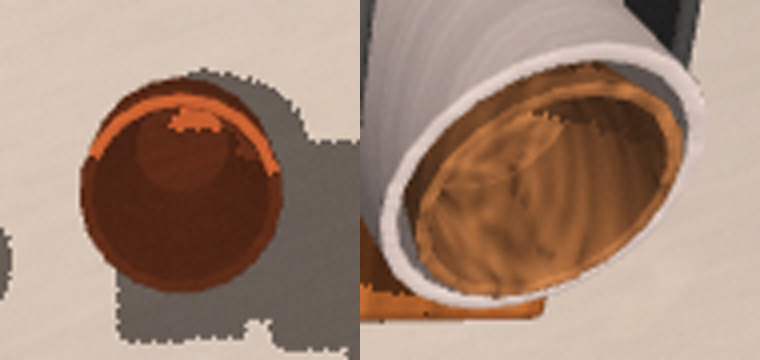

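Request:
{"op": "step_arm", "data": {
  "increments": [
    [[0.0115, 0.002, 0.02], [0, 0, 0], 0],
    [[0.0115, 0.002, 0.055], [0, 0, 0], 0],
    [[0.0115, 0.002, 0.09], [0, 0, 0], 0],
    [[0.0115, 0.002, 0.12], [0, 0, 0], 0],
    [[0.0115, 0.002, 0.135], [0, 0, 0], 0],
    [[0.0115, 0.002, 0.14], [0, 0, 0], 0],
    [[0.0115, 0.002, 0.14], [0, 0, 0], 0]
  ]
}}

```text
time_s: 2.3
tcp_pos: [0.5665, 0.3179, 0.1228]
eef_rot: [180.0, 0.0, -19.6]
contact_force: [0.3, 0.7, 0.3]
gripper_width: 0.0873
```

```bash
python3 - <<'E'
from h import *
s=r.get_state(); print(s['time_s'],s['tcp_pos'],s['eef_rot'],s['contact_force'])
c,K,Rw,o=cap('wrist','w2.png'); np.savez('w2.npz',c=c,K=K,Rw=Rw,o=o)
E
```

```text
2.3 [0.56654355 0.31794598 0.12281711] [ 1.79964381e+02  1.01013332e-02 -1.95992853e+01] [0.30079567 0.70550408 0.25558789]
```

View pics/w2.png

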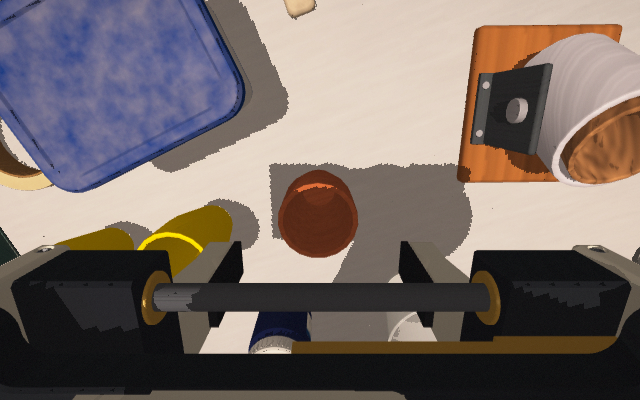

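```bash
python3 - <<'E'
from h import *
d=np.load('w2.npz'); K,Rw,o=d['K'],d['Rw'],d['o']
L=onz(K,Rw,o,(278.5,218),.095);Rr=onz(K,Rw,o,(357.5,218),.095);B=onz(K,Rw,o,(318,258),.095)
print(L,Rr,np.linalg.norm(L-Rr),(L+Rr)/2,B, B+.029*np.array([.942,-.336,0]))
E
```

```text
[0.57965722 0.34381918 0.095     ] [0.56082261 0.29091752 0.095     ] 0.05615450629600199 [0.57023991 0.31736835 0.095     ] [0.54054872 0.32802404 0.095     ] [0.56786672 0.31828004 0.095     ]
```

Request:
{"op": "step_arm", "data": {
  "increments": [
    [[0.001, 0, 0.02], [0, 0, 0], 0],
    [[0.001, 0, 0.045], [0, 0, 0], 0],
    [[0.001, 0, 0.058], [0, 0, 0], 0],
    [[0.001, 0, 0.0615], [0, 0, 0], 0],
    [[0.001, 0, 0.0615], [0, 0, 0], 0.1],
    [[0.001, 0, 0.0615], [0, 0, 0], 0.5],
    [[0.001, 0, 0.0615], [0, 0, 0], 0.7],
    [[0.001, 0, 0.0615], [0, 0, 0], 0.8],
    [[0.001, 0, 0.0615], [0, 0, 0], 0.8],
    [[0.001, 0, 0.0615], [0, 0, 0], 0.8]
  ],
  "force": 30
}}

```text
time_s: 3.35
tcp_pos: [0.5687, 0.3171, 0.0622]
eef_rot: [-179.9, -0.1, -19.7]
contact_force: [-0.7, 0.5, 2.4]
gripper_width: 0.0576
```

Request:
{"op": "step_arm", "data": {
  "increments": [
    [[0, 0, 0], [0, 0, 0], 0.8],
    [[0, 0, 0], [0, 0, 0], 0.8],
    [[0, 0, 0], [0, 0, 0], 0.8],
    [[0, 0, -0.01], [0, 0, 0], 0.8],
    [[0, 0, -0.03], [0, 0, 0], 0.8],
    [[0, 0, -0.06], [0, 0, 0], 0.8],
    [[0, 0, -0.09], [0, 0, 0], 0.8],
    [[0, 0, -0.11], [0, 0, 0], 0.8],
    [[0, 0, -0.12], [0, 0, 0], 0.8],
    [[0, 0, -0.12], [0, 0, 0], 0.8]
  ]
}}

```text
time_s: 4.35
tcp_pos: [0.5684, 0.3169, 0.1827]
eef_rot: [-179.9, -0.0, -19.7]
contact_force: [0.5, 0.7, -0.9]
gripper_width: 0.0574
```

```bash
python3 - <<'E'
from h import *
s=r.get_state(); print(s['time_s'],s['tcp_pos'],s['eef_rot'],s['contact_force'],s['gripper_width'])
c,K,Rw,o=cap('wrist','w3.png'); np.savez('w3.npz',c=c,K=K,Rw=Rw,o=o)
E
```

```text
4.35 [0.56840917 0.31686935 0.18266356] [-1.79911720e+02 -3.71018086e-02 -1.97045194e+01] [ 0.47541282  0.69235076 -0.89044023] 0.05743673489461589
```

View pics/w3.png

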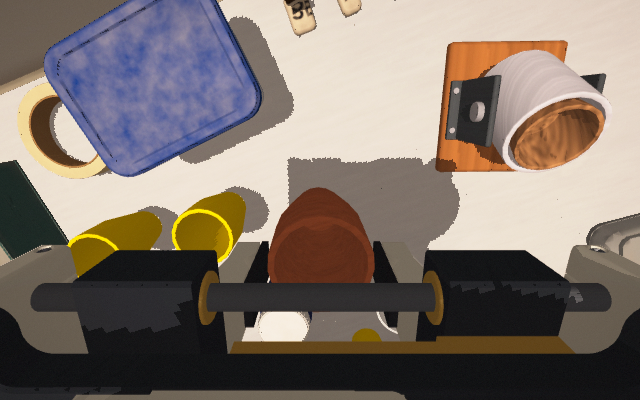

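Cup gripped and lifted, with a 57.4 mm opening. Now move over the chuck mouth and tilt 30°, keeping the foot 60 mm above the rim.

Request:
{"op": "step_arm", "data": {
  "increments": [
    [[0, 0.01, -0.015], [0, 0.03, 0], 0.8],
    [[0, 0.035, -0.03], [0, 0.1, 0], 0.8],
    [[0, 0.065, -0.035], [0, 0.17, 0], 0.8],
    [[0, 0.095, -0.035], [0, 0.25, 0], 0.8],
    [[0, 0.125, -0.035], [0, 0.33, 0], 0.8],
    [[-0.001, 0.155, -0.03], [0, 0.41, 0], 0.8],
    [[-0.002, 0.178, -0.025], [0, 0.48, 0], 0.8],
    [[-0.003, 0.19, -0.023], [0, 0.5236, 0], 0.8],
    [[-0.003, 0.1924, -0.023], [0, 0.5236, 0], 0.8],
    [[-0.003, 0.1924, -0.023], [0, 0.5236, 0], 0.8]
  ]
}}

```text
time_s: 5.4
tcp_pos: [0.5001, 0.1362, 0.2038]
eef_rot: [179.9, -29.9, -19.6]
contact_force: [-1.1, 0.8, -0.7]
gripper_width: 0.0573
```

```bash
python3 - <<'E'
from h import *
s=r.get_state(); print(s['time_s'],s['tcp_pos'],s['eef_rot'],s['contact_force'],s['gripper_width'],s['joints'])
Rt=R.from_euler('xyz',s['eef_rot'],degrees=True).as_matrix()
p=np.array(s['tcp_pos']); print(Rt)
print('foot rel rim in tool',Rt.T@(np.array([.5583,.1163,.1])-p)-[0,0,.062])
for n in ['wrist','scene','top']:
    c,K,Rw,o=cap(n,n+'4.png'); np.savez(n+'4.npz',c=c,K=K,Rw=Rw,o=o)
    if n=='scene': cv2.imwrite('pics/scene4c.png',cv2.resize(c[130:280,300:500],None,fx=4,fy=4,interpolation=cv2.INTER_CUBIC)[:,:,::-1])
    if n=='top': cv2.imwrite('pics/top4c.png',cv2.resize(c[90:230,310:470],None,fx=4,fy=4,interpolation=cv2.INTER_CUBIC)[:,:,::-1])
E
```

```text
5.4 [0.50010667 0.13616336 0.20378123] [179.92558678 -29.91092789 -19.64484389] [-1.1088857   0.77941848 -0.74058145] 0.05732728158627937 [ 55.05079795  -6.6745304  -53.08838536  43.72736724 -44.13206626
 -16.98912036]
[[ 0.81634913 -0.33679844  0.46919175]
 [-0.291409   -0.9415761  -0.16886459]
 [ 0.49865307  0.00112576 -0.86680093]]
foot rel rim in tool [ 0.00154361 -0.00101339  0.05861571]
```

View pics/wrist4.png

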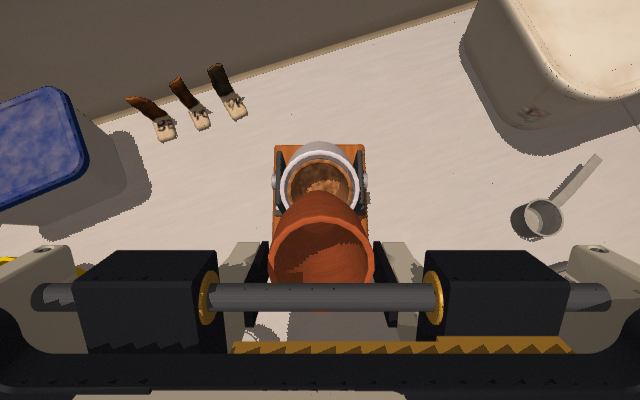

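View pics/scene4c.png

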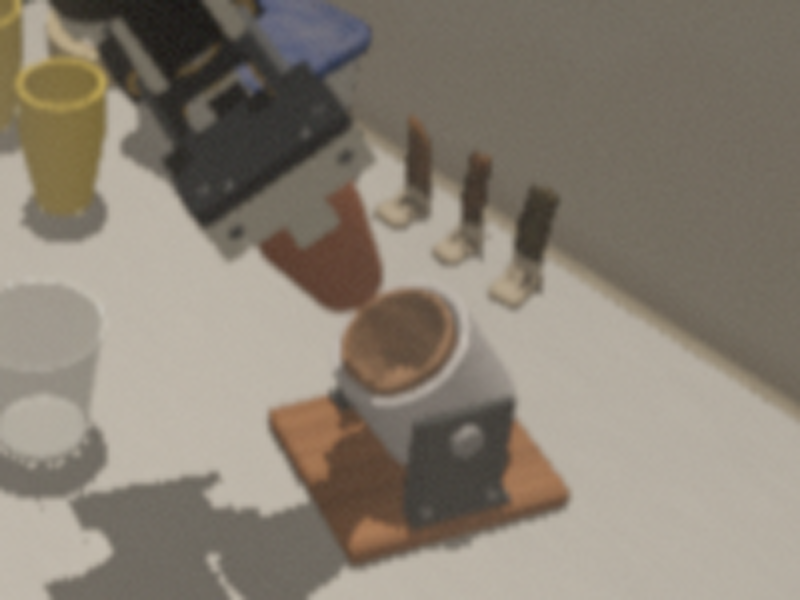

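View pics/top4c.png

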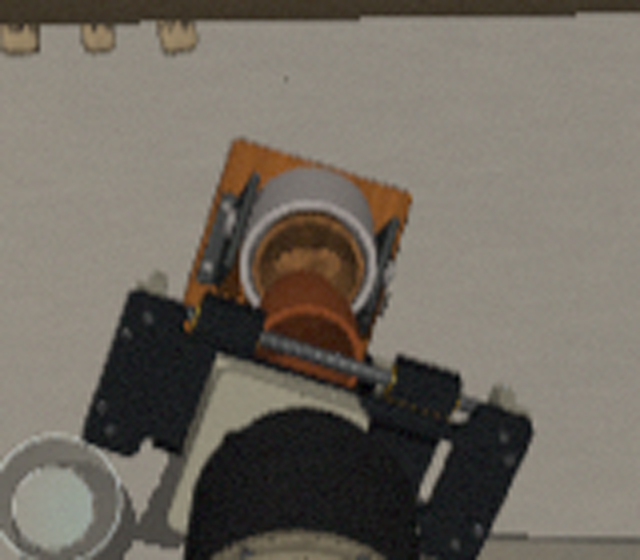

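```bash
python3 - <<'E'
from h import *
d=np.load('wrist4.npz'); c,K,Rw,o=d['c'],d['K'],d['Rw'],d['o']
cv2.imwrite('pics/w4c.png',cv2.resize(c[130:250,260:380],None,fx=5,fy=5,interpolation=cv2.INTER_CUBIC)[:,:,::-1])
a=np.radians(-19.6);c_,s_=np.cos(a),np.sin(a)
X=np.array([.866*c_,.866*s_,.5]);Z=np.array([-.5*c_,-.5*s_,.866]);Y=np.cross(Z,X)
rim=np.array([.5583,.1163,.1])
print(proj(K,Rw,o,rim))
for t in range(0,360,45): print(t,proj(K,Rw,o,rim+.04*(np.cos(np.radians(t))*X+np.sin(np.radians(t))*Y)).round(1))
E
```

```text
[318.49532836 187.64250671]
0 [318.4 147.2]
45 [289.2 159.4]
90 [278.3 187.7]
135 [290.9 214.5]
180 [318.6 225.1]
225 [346.2 214.4]
270 [358.7 187.6]
315 [347.6 159.3]
```

View pics/w4c.png

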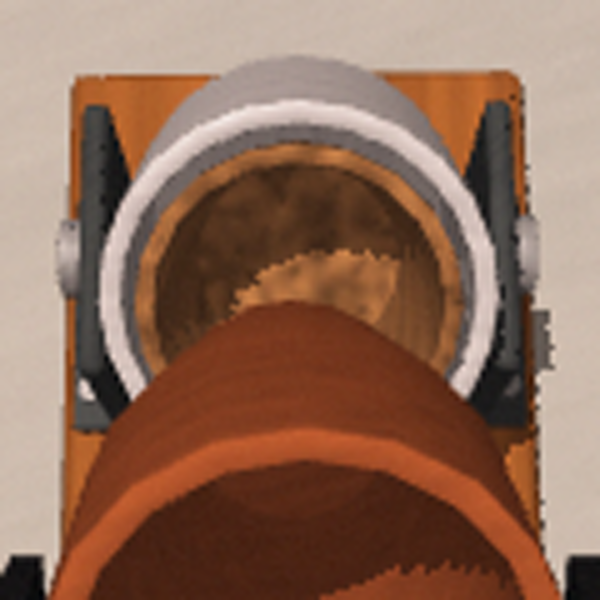

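The wrist view shows the chuck rim from u 279.6 to 359.6 with its top at v 149. The foot, at u about 319, is centred to within 1 mm. Approach along the tool's z axis.

Request:
{"op": "step_arm", "data": {
  "increments": [
    [[0, 0, 0.01], [0, 0, 0], 0.8],
    [[0, 0, 0.025], [0, 0, 0], 0.8],
    [[0, 0, 0.04], [0, 0, 0], 0.8],
    [[0, 0, 0.05], [0, 0, 0], 0.8],
    [[0, 0, 0.058], [0, 0, 0], 0.8],
    [[0, 0, 0.064], [0, 0, 0], 0.8],
    [[0, 0, 0.068], [0, 0, 0], 0.8],
    [[0, 0, 0.07], [0, 0, 0], 0.8],
    [[0, 0, 0.07], [0, 0, 0], 0.8]
  ]
}}

```text
time_s: 6.45
tcp_pos: [0.5347, 0.1255, 0.145]
eef_rot: [179.9, -29.9, -19.7]
contact_force: [-0.4, 0.3, -1.4]
gripper_width: 0.0574
```

```bash
cat >> h.py <<'E'
def st(fn=None,rim=np.array([.5565,.1162,.0990])):
    s=r.get_state(); Rt=R.from_euler('xyz',s['eef_rot'],degrees=True).as_matrix(); p=np.array(s['tcp_pos'])
    print('t',s['time_s'],'tcp',p.round(4),'rot',np.round(s['eef_rot'],2),'w',round(s['gripper_width'],4))
    print('F tool',(Rt.T@s['contact_force']).round(2),'M tool',(Rt.T@s['moment']).round(3))
    q=Rt.T@(p-rim); print('tcp rel rim (tool)',q.round(4),'foot depth',(q[2]+.062).round(4))
    if fn:
        for n in ['wrist','scene']:
            c,K,Rw,o=cap(n,n+fn+'.png')
            if n=='scene': cv2.imwrite('pics/scene'+fn+'c.png',cv2.resize(c[130:280,300:500],None,fx=4,fy=4,interpolation=cv2.INTER_CUBIC)[:,:,::-1])
            else: cv2.imwrite('pics/wrist'+fn+'c.png',cv2.resize(c[130:280,240:400],None,fx=4,fy=4,interpolation=cv2.INTER_CUBIC)[:,:,::-1])
E
python3 -c "
from h import *
st('5')"
```

```text
t 6.45 tcp [0.5347 0.1255 0.145 ] rot [179.93 -29.89 -19.72] w 0.0574
F tool [-1.1  -0.15  0.99] M tool [ 0.017 -1.905  0.043]
tcp rel rim (tool) [ 0.0024 -0.0014 -0.0517] foot depth 0.0103
```

View pics/wrist5c.png

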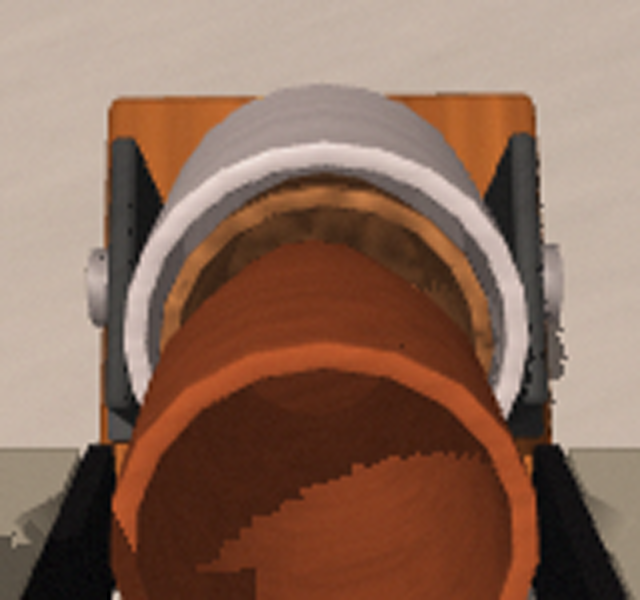

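View pics/scene5c.png

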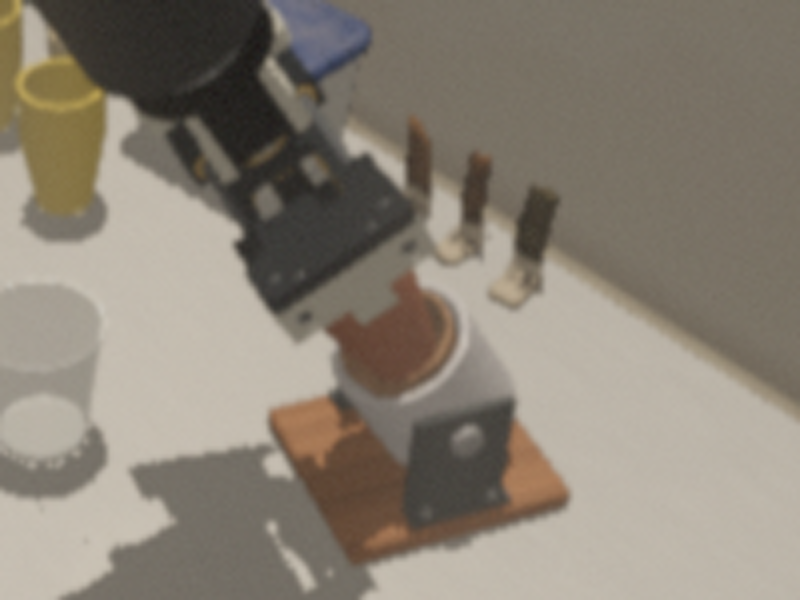

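Request:
{"op": "step_arm", "data": {
  "increments": [
    [[0, 0, 0.002], [0, 0, 0], 0.8],
    [[0, 0, 0.002], [0, 0, 0], 0.8],
    [[0, 0, 0.002], [0, 0, 0], 0.8]
  ]
}}

```text
time_s: 6.85
tcp_pos: [0.5354, 0.1253, 0.1439]
eef_rot: [179.9, -29.9, -19.7]
contact_force: [0.4, -0.1, -0.5]
gripper_width: 0.0574
```

```bash
cat > rimq.py <<'E'
from h import *
import sys
st()
c,K,Rw,o=cap('wrist'); fn=sys.argv[1]
cv2.imwrite('pics/wr%s.png'%fn,cv2.resize(c[140:260,240:400],None,fx=5,fy=5,interpolation=cv2.INTER_CUBIC)[:,:,::-1])
a=np.radians(-19.6);c_,s_=np.cos(a),np.sin(a)
X=np.array([.866*c_,.866*s_,.5]);Z=np.array([-.5*c_,-.5*s_,.866]);Y=np.cross(Z,X)
rim=np.array([.5563,.1163,.1])
f=lambda uv:((np.array(uv)-[240,140]+.5)*5-.5).round(1)
for t in (90,45,0,-45,-90): print(t,f(proj(K,Rw,o,rim+.04*(np.cos(np.radians(t))*X+np.sin(np.radians(t))*Y))))
E
python3 rimq.py 6
```

```text
t 6.85 tcp [0.5354 0.1253 0.1439] rot [179.92 -29.87 -19.7 ] w 0.0574
F tool [ 0.16 -0.01  0.62] M tool [ 0.037 -1.854 -0.041]
tcp rel rim (tool) [ 0.0025 -0.0014 -0.0503] foot depth 0.0117
90 [150.9 379.5]
45 [218.9 203.1]
0 [405.9 125.9]
-45 [593.3 202.1]
-90 [662.  378.2]
```

View pics/wr6.png

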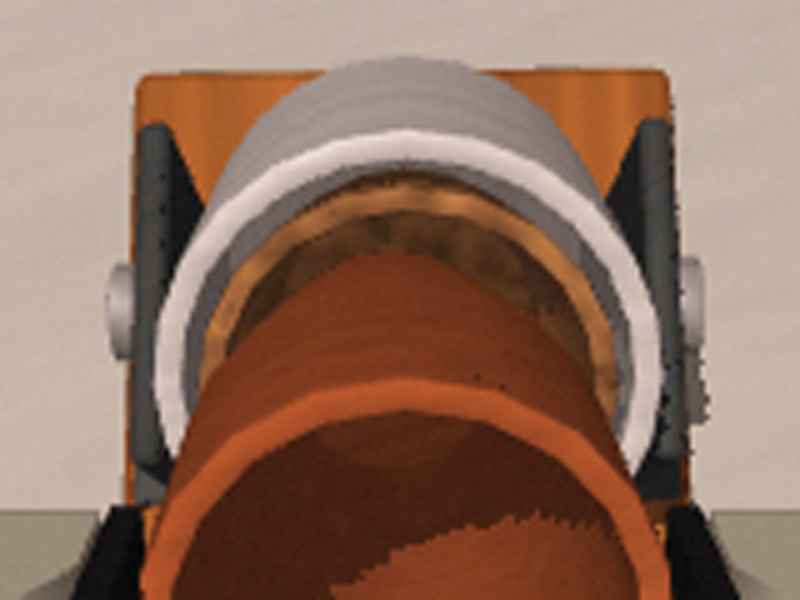

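```bash
cat > cupq.py <<'E'
from h import *
s=r.get_state(); Rt=R.from_euler('xyz',s['eef_rot'],degrees=True).as_matrix(); p=np.array(s['tcp_pos'])
c,K,Rw,o=cap('wrist')
cv2.imwrite('pics/cupq.png',c[:,:,::-1][120:330,220:420])
f=lambda uv:((np.array(uv)-[240,140]+.5)*5-.5).round(1)
for t in (90,45,0,-45,-90): print(t,f(proj(K,Rw,o,p+Rt@np.array([.029*np.cos(np.radians(t)),-.029*np.sin(np.radians(t)),-.033]))))
E
python3 cupq.py
```

```text
90 [120.2 622.2]
45 [192.3 442.2]
0 [393.  363.5]
-45 [594.3 442.1]
-90 [667.6 622.1]
```

The cup is centred on the rim to about 1 mm: rim top at crop row 130, cup rim top at row 380. Continue down to about 27 mm foot depth, then feel for contact.

Request:
{"op": "step_arm", "data": {
  "increments": [
    [[0, 0, 0.003], [0, 0, 0], 0.8],
    [[0, 0, 0.006], [0, 0, 0], 0.8],
    [[0, 0, 0.009], [0, 0, 0], 0.8],
    [[0, 0, 0.012], [0, 0, 0], 0.8],
    [[0, 0, 0.015], [0, 0, 0], 0.8],
    [[0, 0, 0.015], [0, 0, 0], 0.8],
    [[0, 0, 0.015], [0, 0, 0], 0.8]
  ]
}}

```text
time_s: 7.65
tcp_pos: [0.5445, 0.1238, 0.1338]
eef_rot: [179.7, -29.6, -19.7]
contact_force: [-1.1, -1.1, -1.8]
gripper_width: 0.0577
```

```bash
python3 rimq.py 7
```

```text
t 7.65 tcp [0.5445 0.1238 0.1338] rot [179.68 -29.56 -19.71] w 0.0577
F tool [-1.48  1.39  1.21] M tool [-0.52  -2.057 -0.047]
tcp rel rim (tool) [ 0.0051 -0.0029 -0.0371] foot depth 0.0249
90 [148.  426.6]
45 [219.5 242.7]
0 [416.8 161.7]
-45 [613.9 241.2]
-90 [685.1 424.2]
```

View pics/wr7.png

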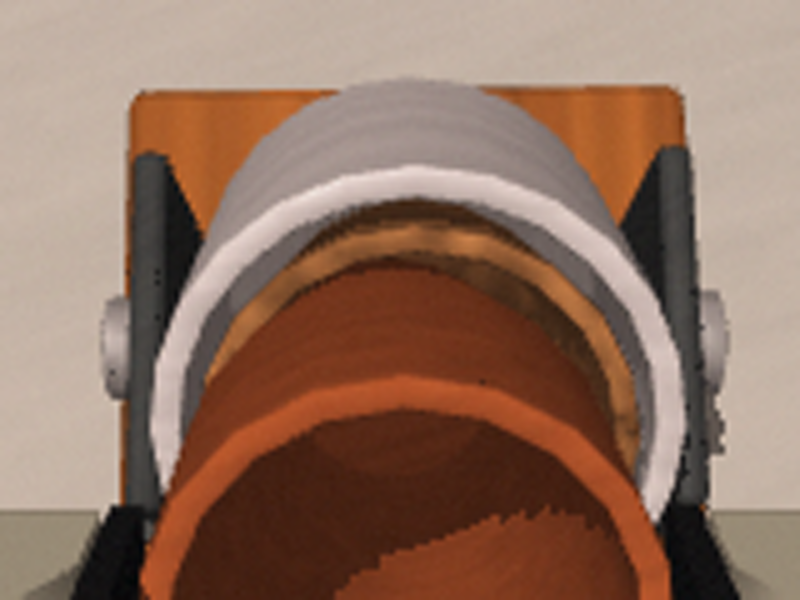

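The cup drifted toward +x/-y in the bore: the gap at the sleeve's top is narrower than at its right, with a moment of -0.5 Nm. Correct it sideways.

Request:
{"op": "step_arm", "data": {
  "increments": [
    [[-0.001, 0.0005, 0], [0, 0, 0], 0.8],
    [[-0.002, 0.001, 0], [0, 0, 0], 0.8],
    [[-0.003, 0.0015, 0], [0, 0, 0], 0.8],
    [[-0.003, 0.0015, 0], [0, 0, 0], 0.8],
    [[-0.003, 0.0015, 0], [0, 0, 0], 0.8]
  ]
}}

```text
time_s: 8.2
tcp_pos: [0.5427, 0.1248, 0.1342]
eef_rot: [179.7, -29.5, -19.7]
contact_force: [-0.1, -1.2, -1.6]
gripper_width: 0.0574
```

```bash
python3 rimq.py 8
```

```text
t 8.2 tcp [0.5427 0.1248 0.1342] rot [179.68 -29.48 -19.7 ] w 0.0574
F tool [-0.53  1.19  1.57] M tool [-2.210e-01 -1.865e+00  1.000e-03]
tcp rel rim (tool) [ 0.0035 -0.0032 -0.0385] foot depth 0.0235
90 [150.8 412.9]
45 [222.1 229.3]
0 [418.8 148.5]
-45 [615.1 227.9]
-90 [686.  410.8]
```

View pics/wr8.png

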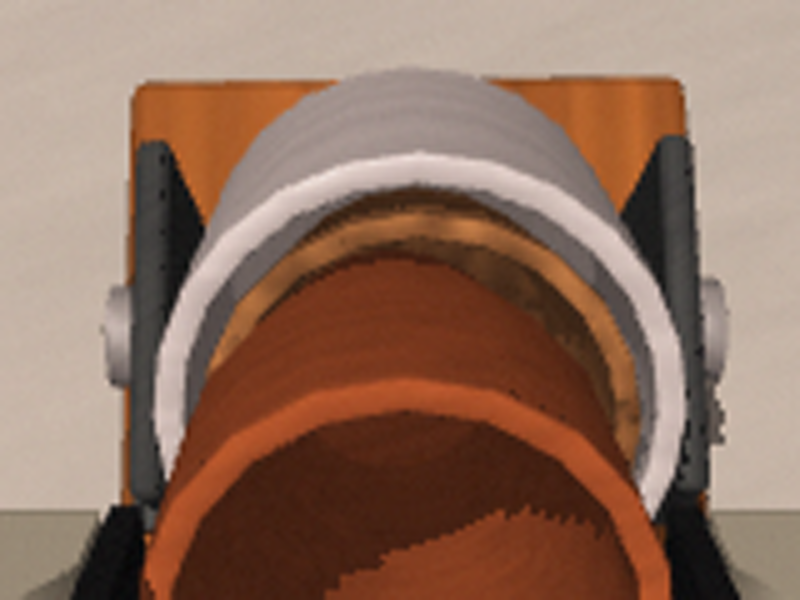

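Request:
{"op": "step_arm", "data": {
  "increments": [
    [[0, 0.001, 0], [0, 0, 0], 0.8],
    [[0, 0.002, 0], [0, 0, 0], 0.8],
    [[0, 0.002, 0], [0, 0, 0], 0.8],
    [[0, 0.002, 0], [0, 0, 0], 0.8],
    [[0, 0.002, 0], [0, 0, 0], 0.8],
    [[0, 0.002, 0], [0, 0, 0], 0.8]
  ]
}}

```text
time_s: 8.85
tcp_pos: [0.5422, 0.1228, 0.1345]
eef_rot: [179.6, -29.4, -19.7]
contact_force: [-0.3, -0.1, -0.4]
gripper_width: 0.0576
```

```bash
python3 -c "
from h import *
st(); s=r.get_state(); print(s['qd'].round(2),s['joints'],s['joint_torque'])"
```

```text
t 8.85 tcp [0.5422 0.1228 0.1345] rot [179.62 -29.43 -19.7 ] w 0.0576
F tool [-0.42  0.23  0.2 ] M tool [-0.003 -1.864 -0.01 ]
tcp rel rim (tool) [ 0.0038 -0.0012 -0.0386] foot depth 0.0234
[ 0.   -0.08  0.   -0.01 -0.   -0.08] [ 41.40958657   1.54637998 -58.21803103  61.18382611 -29.64704712
 -25.46043364] [-1.29939895e-04 -2.49129492e+01  2.26574636e+01  2.69527741e+00
 -8.24125484e-01 -1.95255352e-02]
```

Joint 3 reads -58.2° and its range ends at -58.28°, which explains the drift. This tool tilt cannot reach deeper. I will fit a quick kinematic model from the recorded states to choose a grip with the cup tilted in the jaws, so the tool stands steeper at insertion.

```bash
cat > kin.py <<'E'
import numpy as np
from scipy.spatial.transform import Rotation as R
from scipy.optimize import least_squares
D=[([90.074,20.593,.634,-.02,-70.134,-16.51],(.19083,.64692,.2020),(179.905,-.0086,-16.442)),
([47.4275,15.9166,1.8219,-.0181,-75.9223,22.843],(.55687,.32285,.26274),(179.991,.023,-19.734)),
([55.0508,-6.6745,-53.0884,43.7274,-44.1321,-16.9891],(.50011,.13616,.20378),(179.926,-29.911,-19.645)),
([41.4096,1.5464,-58.2180,61.1838,-29.6470,-25.4604],(.5422,.1228,.1345),(179.62,-29.43,-19.70))]
def Ry(a): return R.from_euler('y',a,degrees=True)
def Rz(a): return R.from_euler('z',a,degrees=True)
S4,S6,OFF=[1,1,0]
def fk(q,L,s4=1,s6=-1,off=-90):
    # L: h, a1, lat, a2, e(perp), d4, wl(lateral at wrist), wa , tool
    h,a1,lat,a2,e,d4,wl,lt,tx=L
    A=Rz(q[0]); B=A*Ry(q[1]); C=B*Ry(90-q[2])   # C z axis = forearm direction
    F=C*Rz(s4*q[3]); W=F*Ry(-q[4]); T=W*Rz(s6*q[5]+off)
    p=A.apply([a1,lat,h])+B.apply([0,0,a2])+C.apply([e,0,d4])+F.apply([0,wl,0])+W.apply([tx,0,lt])
    return p,T
def solve(P,RT,q0,L,s4,s6,off):
    RT=R.from_matrix(RT)
    f=lambda q:np.r_[(fk(q,L,s4,s6,off)[0]-P)*10,(fk(q,L,s4,s6,off)[1].inv()*RT).as_rotvec()]
    s=least_squares(f,q0,x_scale=10.); return s.x,np.linalg.norm(s.fun)
if __name__=='__main__':
    for s4 in(1,-1):
        for s6 in(1,-1):
            for off in (0,90,180,-90):
                e=[np.degrees((fk(q,np.zeros(9),s4,s6,off)[1].inv()*R.from_euler('xyz',o,degrees=True)).magnitude()) for q,p,o in D]
                if max(e)<10: print(s4,s6,off,np.round(e,2))
E
python3 kin.py
```

```text
-1 -1 -90 [0. 0. 0. 0.]
```

```bash
cat > fit.py <<'E'
from kin import *
def cols(q):
    z=fk(q,np.zeros(9),-1,-1,-90)[0]
    return np.array([fk(q,np.eye(9)[i],-1,-1,-90)[0]-z for i in range(9)]).T
A=np.vstack([cols(q) for q,p,o in D]); b=np.concatenate([p for q,p,o in D])
L,res,rk,sv=np.linalg.lstsq(A,b,rcond=1e-6)
if __name__=='__main__':
    print(L.round(4),rk,sv.round(4)); print((A@L-b).round(5))
    # sparse: drop a1,e,tx
    for keep in ([0,2,3,5,7],[0,2,3,5,6,7],[0,1,2,3,5,7],[0,2,3,4,5,7]):
        l=np.linalg.lstsq(A[:,keep],b,rcond=None)[0]; print(keep,l.round(4),abs(A[:,keep]@l-b).max())
E
python3 fit.py
```

```text
[ 1.990e-01  1.000e-04 -0.000e+00  6.015e-01  1.000e-04  4.636e-01
 -1.918e-01  4.016e-01 -0.000e+00] 9 [3.9007 3.3761 2.7526 0.9095 0.8089 0.5448 0.1389 0.0991 0.0524]
[ 0.e+00 -0.e+00  1.e-05  0.e+00  0.e+00 -1.e-05 -0.e+00 -0.e+00  1.e-05
  0.e+00  0.e+00 -1.e-05]
[0, 2, 3, 5, 7] [ 0.4693 -0.142   0.4505  0.5221  0.4528] 0.12513947175002205
[0, 2, 3, 5, 6, 7] [ 0.1988 -0.      0.6016  0.4636 -0.1918  0.4016] 2.0049004286981642e-05
[0, 1, 2, 3, 5, 7] [ 0.1205  0.2788 -0.1871  0.4531  0.2246  0.2552] 0.03970357384840177
[0, 2, 3, 4, 5, 7] [-0.4417 -0.1707  0.8881 -0.2987  0.271   0.3272] 0.05720771885094128
```

```bash
cat > plan.py <<'E'
from kin import *
from fit import L
lo=np.array([-176.03,-82.01,-58.28,-173.87,-174.79,-173.66]);hi=np.array([176.03,121.73,71.71,95.51,-.11,173.66])
a=np.radians(-19.6);c_,s_=np.cos(a),np.sin(a)
H=np.array([c_,s_,0]); X=.866*H+[0,0,.5];Z=-.5*H+[0,0,.866];Y=np.cross(Z,X)
rim=np.array([.5560,.1163,.1])
def toolR(az,th):
    # tool z = down tilted by th toward azimuth az ; tool x = horizontal az-ish
    return R.from_euler('z',az,degrees=True).as_matrix()@R.from_euler('x',180,degrees=True).as_matrix()@R.from_euler('y',th,degrees=True).as_matrix()
seeds=[[47,16,2,0,-76,23],[55,-6,-53,44,-44,-17],[30,10,-20,20,-60,150],[40,20,10,-60,-60,0],[20,20,10,60,-60,-150]]
def best(P,RT,verbose=False):
    out=None
    for sd in seeds:
        q,e=solve(P,RT,sd,L,-1,-1,-90)
        if e>1e-4: continue
        q=(q+180)%360-180
        m=np.minimum(q-lo,hi-q).min()
        if out is None or m>out[1]: out=(q,m)
    return out
if __name__=='__main__':
    for flip in (0,180):
        for th in (20,15,10,5,0,-5,-10):
            RT=toolR(-19.6+flip,th if flip==0 else -th)
            rs=[]
            for dep in (-.06,0,.03,.055):
                g=rim+Z*(.078-dep); P=g+RT[:,2]*.0188
                b=best(P,RT); rs.append(b)
            print(flip,th,[None if b is None else round(b[1],1) for b in rs], None if rs[-1] is None else rs[-1][0].round(0))
E
python3 plan.py
```

```text
0 20 [np.float64(16.1), np.float64(12.5), np.float64(10.8), np.float64(9.2)] [ 41.   7. -49.  37. -30.  -2.]
0 15 [np.float64(22.0), np.float64(19.1), np.float64(17.9), np.float64(16.9)] [ 40.   8. -41.  23. -35.  12.]
0 10 [np.float64(27.7), np.float64(25.5), np.float64(24.6), np.float64(24.0)] [ 38.  10. -34.  13. -41.  23.]
0 5 [np.float64(33.2), np.float64(31.4), np.float64(30.8), np.float64(30.4)] [ 35.  12. -28.   6. -47.  31.]
0 0 [np.float64(38.3), np.float64(36.9), np.float64(36.4), np.float64(36.2)] [ 33.  15. -22.  -0. -53.  38.]
0 -5 [np.float64(43.1), np.float64(41.9), np.float64(41.6), np.float64(41.5)] [ 30.  17. -17.  -4. -59.  43.]
0 -10 [np.float64(47.6), np.float64(46.6), np.float64(46.5), np.float64(46.5)] [ 27.  20. -12.  -8. -65.  47.]
180 20 [np.float64(-4.0), np.float64(-5.1), np.float64(-6.0), np.float64(-3.9)] [ 41.   7. -49.  37. -30. 178.]
180 15 [np.float64(5.1), np.float64(5.8), np.float64(5.7), np.float64(5.2)] [  40.    8.  -41.   23.  -35. -168.]
180 10 [np.float64(13.2), np.float64(15.1), np.float64(15.8), np.float64(16.3)] [  38.   10.  -34.   13.  -41. -157.]
180 5 [np.float64(20.2), np.float64(22.8), np.float64(24.0), np.float64(24.9)] [  35.   12.  -28.    6.  -47. -149.]
180 0 [np.float64(26.1), np.float64(29.1), np.float64(30.4), np.float64(31.5)] [  33.   15.  -22.   -0.  -53. -142.]
180 -5 [np.float64(31.0), np.float64(34.1), np.float64(35.5), np.float64(36.7)] [  30.   17.  -17.   -4.  -59. -137.]
180 -10 [np.float64(35.0), np.float64(38.1), np.float64(39.6), np.float64(40.7)] [  27.   20.  -12.   -8.  -65. -133.]
```

The model fits exactly. With the cup tilted 15° in the jaws, joint 3 keeps a 17° margin. So: retreat, set the cup down on free bench near (0.52,0.25), and regrip it with the tool leaning 15°.

Request:
{"op": "step_arm", "data": {
  "increments": [
    [[0, 0, -0.005], [0, 0, 0], 0.8],
    [[0, 0, -0.015], [0, 0, 0], 0.8],
    [[0, 0, -0.03], [0, 0, 0], 0.8],
    [[0, 0, -0.05], [0, 0, 0], 0.8],
    [[0, 0, -0.07], [0, 0, 0], 0.8],
    [[0, 0, -0.085], [0, 0, 0], 0.8],
    [[0, 0, -0.09], [0, 0, 0], 0.8],
    [[0, 0, -0.09], [0, 0, 0], 0.8]
  ]
}}

```text
time_s: 9.65
tcp_pos: [0.5008, 0.1389, 0.2133]
eef_rot: [179.7, -29.5, -19.7]
contact_force: [-0.8, -0.1, -1.1]
gripper_width: 0.0575
```

```bash
cat > rel.py <<'E'
from h import *
import sys
# target TCP x y z, tool az, tilt -> increments in current tool axes
from plan import toolR
s=r.get_state(); Rt=R.from_euler('xyz',s['eef_rot'],degrees=True).as_matrix()
x,y,z,az,th=map(float,sys.argv[1:6]); T=toolR(az,th)
st()
print('joints',s['joints'].round(1))
print('shift',(Rt.T@(np.array([x,y,z])-s['tcp_pos'])).round(4),'rot',R.from_matrix(Rt.T@T).as_rotvec().round(4))
E
python3 rel.py .52 .25 .13 -19.6 0; python3 -c "
from plan import *
print(best(np.array([.52,.25,.13]),toolR(-19.6,0)),best(np.array([.52,.25,.062]),toolR(-19.6,-15)))"
```

```text
t 9.65 tcp [0.5008 0.1389 0.2133] rot [179.72 -29.45 -19.7 ] w 0.0575
F tool [-1.18  0.34  0.63] M tool [ 0.067 -1.883  0.016]
tcp rel rim (tool) [ 0.0039 -0.002  -0.1291] foot depth -0.0671
joints [ 55.7  -6.8 -51.1  41.5 -46.1 -15. ]
shift [-0.0578 -0.1113  0.0625] rot [ 0.0052 -0.514  -0.0029]
(array([ 4.50925594e+01,  1.47429326e+01, -1.77381372e+01, -8.52651283e-14,
       -5.75189302e+01,  2.53074406e+01]), np.float64(40.54186277041481)) (array([ 35.75960921,  25.89950839,  -7.11995974, -13.45431919,
       -66.23420166,  41.08185039]), np.float64(51.16004026285853))
```

Request:
{"op": "step_arm", "data": {
  "increments": [
    [[-0.003, -0.012, 0.0], [0, -0.05, 0], 0.8],
    [[-0.008, -0.03, 0.002], [0, -0.11, 0], 0.8],
    [[-0.015, -0.05, 0.005], [0.001, -0.18, 0], 0.8],
    [[-0.025, -0.07, 0.015], [0.002, -0.26, -0.001], 0.8],
    [[-0.036, -0.088, 0.03], [0.003, -0.34, -0.002], 0.8],
    [[-0.046, -0.1, 0.045], [0.004, -0.42, -0.002], 0.8],
    [[-0.054, -0.108, 0.057], [0.005, -0.49, -0.003], 0.8],
    [[-0.0578, -0.1113, 0.0625], [0.005, -0.514, -0.003], 0.8],
    [[-0.0578, -0.1113, 0.0625], [0.005, -0.514, -0.003], 0.8],
    [[-0.0578, -0.1113, 0.0625], [0.005, -0.514, -0.003], 0.8]
  ]
}}

```text
time_s: 10.65
tcp_pos: [0.52, 0.248, 0.1289]
eef_rot: [179.8, -0.0, -19.7]
contact_force: [-0.3, -0.3, -1.2]
gripper_width: 0.0574
```

```bash
python3 rel.py .52 .25 .062 -19.6 0; python3 -c "
from h import *
c,K,Rw,o=cap('wrist','w9.png')
c,K,Rw,o=cap('scene','s9.png')"
```

```text
t 10.65 tcp [0.52   0.248  0.1289] rot [ 1.798e+02 -4.000e-02 -1.970e+01] w 0.0574
F tool [-0.15  0.35  1.18] M tool [ 0.012  0.018 -0.034]
tcp rel rim (tool) [-0.0788 -0.1117 -0.0304] foot depth 0.0316
joints [ 45.   14.8 -17.9   0.1 -57.5  25.2]
shift [-0.0007 -0.0021  0.0669] rot [ 0.0034 -0.0007 -0.0018]
```

View pics/s9.png

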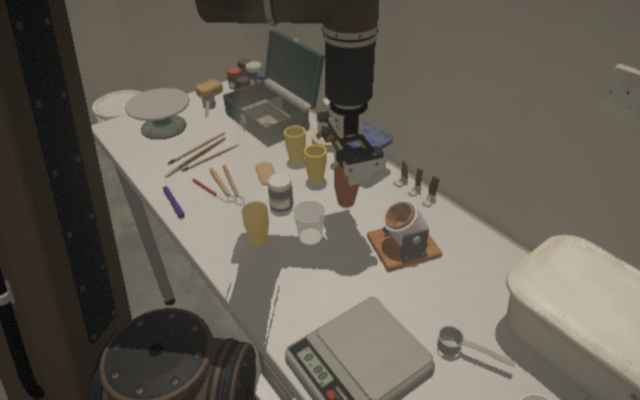

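View pics/w9.png

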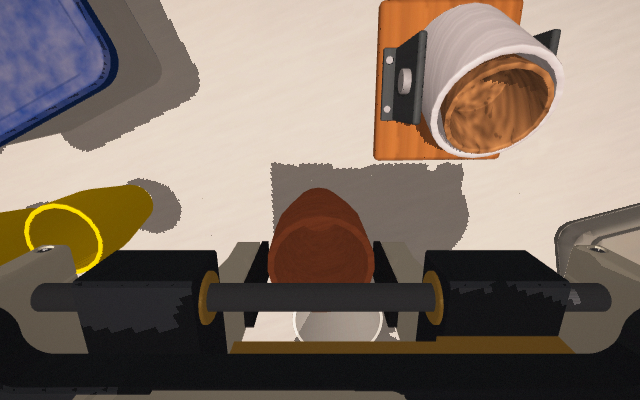

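The scene shows the cup hanging straight at (345,185) over free bench; the wrist view shows the clear cup below at (338,325), well clear. Lower, set down and open.

Request:
{"op": "step_arm", "data": {
  "increments": [
    [[0, -0.001, 0.02], [0, 0, 0], 0.8],
    [[0, -0.002, 0.045], [0, 0, 0], 0.8],
    [[0, -0.002, 0.058], [0.003, 0, 0], 0.8],
    [[0, -0.002, 0.0625], [0.003, 0, 0], 0.8],
    [[0, -0.002, 0.0645], [0.003, 0, 0], 0.8],
    [[0, -0.002, 0.066], [0.003, 0, 0], 0.8],
    [[0, -0.002, 0.066], [0.003, 0, 0], 0.8]
  ]
}}

```text
time_s: 11.45
tcp_pos: [0.5209, 0.2513, 0.0642]
eef_rot: [-179.9, -0.0, -19.6]
contact_force: [-1.0, 0.2, -0.7]
gripper_width: 0.0571
```

```bash
python3 rel.py .52 .25 .062 -19.6 0
```

```text
t 11.45 tcp [0.5209 0.2513 0.0642] rot [-1.7986e+02 -3.0000e-02 -1.9630e+01] w 0.0571
F tool [-1.02  0.2   0.73] M tool [ 0.009 -0.017 -0.035]
tcp rel rim (tool) [-0.0789 -0.1153  0.035 ] foot depth 0.097
joints [ 45.1  18.8 -22.   -0.  -49.1  25.3]
shift [-0.0004  0.0016  0.0022] rot [-0.0025 -0.0005 -0.0006]
```

Request:
{"op": "step_arm", "data": {
  "increments": [
    [[0, 0, 0.001], [0, 0, 0], 0.8],
    [[0, 0, 0.002], [0, 0, 0], 0.8],
    [[0, 0, 0.003], [0, 0, 0], 0.8],
    [[0, 0, 0.003], [0, 0, 0], 0.8]
  ]
}}

```text
time_s: 11.85
tcp_pos: [0.5217, 0.2512, 0.0621]
eef_rot: [-179.9, -0.1, -19.6]
contact_force: [-0.8, -1.4, 9.8]
gripper_width: 0.0576
```

Request:
{"op": "step_arm", "data": {
  "increments": [
    [[0, 0, -0.001], [0, 0, 0], 0.6],
    [[0, 0, -0.001], [0, 0, 0], 0.3],
    [[0, 0, -0.001], [0, 0, 0], 0],
    [[0, 0, -0.001], [0, 0, 0], 0],
    [[0, 0, -0.001], [0, 0, 0], 0],
    [[0, 0, -0.001], [0, 0, 0], 0]
  ]
}}

```text
time_s: 12.45
tcp_pos: [0.5205, 0.2509, 0.0612]
eef_rot: [-179.9, 0.0, -19.6]
contact_force: [0.7, 0.6, -0.6]
gripper_width: 0.0861
```

```bash
python3 rel.py .5154 .2534 .0618 -19.6 -15; python3 -c "
from h import *
c,K,Rw,o=cap('wrist','w10.png')"
```

```text
t 12.45 tcp [0.5205 0.2509 0.0612] rot [-1.7995e+02  3.0000e-02 -1.9650e+01] w 0.0861
F tool [ 0.43 -0.78  0.62] M tool [-0.017  0.048 -0.003]
tcp rel rim (tool) [-0.0792 -0.1147  0.038 ] foot depth 0.1
joints [ 45.1  19.  -22.1  -0.1 -48.9  25.3]
shift [-0.0057 -0.0006 -0.0006] rot [-0.001  -0.2613 -0.0007]
```

View pics/w10.png

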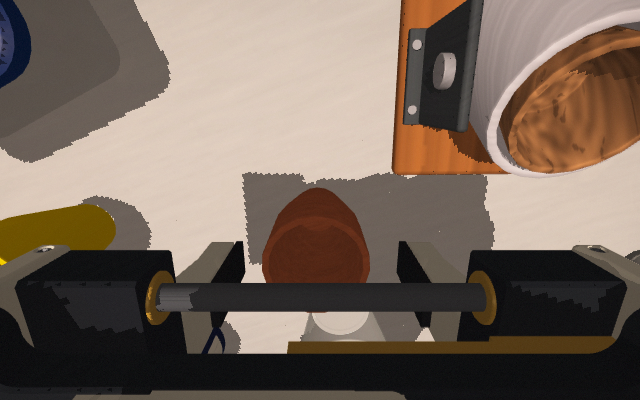

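Request:
{"op": "step_arm", "data": {
  "increments": [
    [[-0.001, -0.0006, -0.001], [0, -0.05, 0], 0],
    [[-0.003, -0.0006, -0.001], [0, -0.13, 0], 0],
    [[-0.005, -0.0006, -0.001], [0, -0.21, 0], 0],
    [[-0.0057, -0.0006, -0.0006], [0, -0.2613, 0], 0],
    [[-0.0057, -0.0006, -0.0006], [0, -0.2613, 0], 0],
    [[-0.0057, -0.0006, -0.0006], [0, -0.2613, 0], 0]
  ]
}}

```text
time_s: 13.1
tcp_pos: [0.5156, 0.253, 0.0614]
eef_rot: [-180.0, 15.0, -19.7]
contact_force: [-1.0, -0.5, -0.5]
gripper_width: 0.0876
```

```bash
python3 rel.py .5154 .2534 .0618 -19.6 -15; python3 -c "
from h import *
c,K,Rw,o=cap('wrist','w11.png')
c,K,Rw,o=cap('scene'); cv2.imwrite('pics/s11.png',cv2.resize(c[100:250,270:430],None,fx=4,fy=4)[:,:,::-1])"
```

```text
t 13.1 tcp [0.5156 0.253  0.0614] rot [-179.97   14.96  -19.7 ] w 0.0876
F tool [-0.64  0.82  0.69] M tool [-0.035  0.88   0.01 ]
tcp rel rim (tool) [-0.072  -0.115   0.0582] foot depth 0.1202
joints [ 36.2  25.6  -7.6 -13.6 -65.9  40.6]
shift [-0.0004 -0.0003 -0.0003] rot [-0.001  -0.0007 -0.0017]
```

View pics/w11.png

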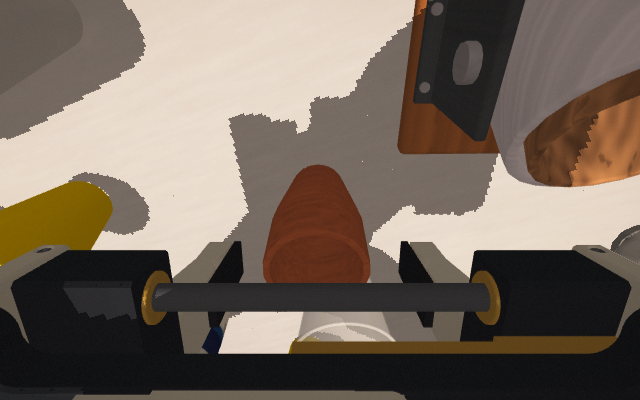

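View pics/s11.png

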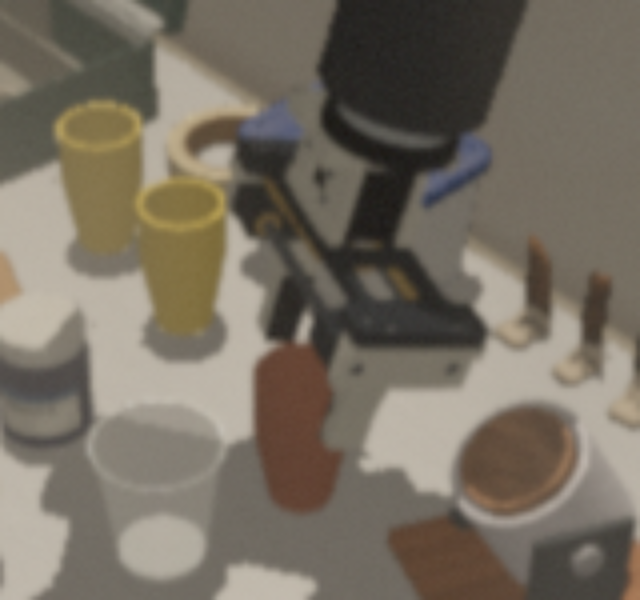

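The cup is upright between the open, leaning fingers and clear of everything. Close at 30 N, then lift.

Request:
{"op": "step_arm", "data": {
  "increments": [
    [[0, 0, 0], [0, 0, 0], 0.2],
    [[0, 0, 0], [0, 0, 0], 0.5],
    [[0, 0, 0], [0, 0, 0], 0.7],
    [[0, 0, 0], [0, 0, 0], 0.8],
    [[0, 0, 0], [0, 0, 0], 0.8],
    [[0, 0, 0], [0, 0, 0], 0.8],
    [[0, 0, 0], [0, 0, 0], 0.8],
    [[0, 0, 0], [0, 0, 0], 0.8]
  ],
  "force": 35
}}

```text
time_s: 14.0
tcp_pos: [0.5157, 0.2536, 0.0621]
eef_rot: [-179.9, 15.0, -19.6]
contact_force: [0.0, 1.6, 2.0]
gripper_width: 0.0572
```

```bash
python3 -c "
from h import *
st()
from plan import *
RT=toolR(-19.6,15)
for dep in (-.06,-.02): print(dep, rim+Z*(.08-dep)+RT[:,2]*.0188)
"; python3 rel.py .4982 .1370 .2021 -19.6 15
```

```text
t 14.0 tcp [0.5157 0.2536 0.0621] rot [-179.9    14.98  -19.62] w 0.0572
F tool [-1.03 -1.56 -1.83] M tool [ 0.434  0.646 -0.02 ]
tcp rel rim (tool) [-0.0722 -0.1156  0.0577] foot depth 0.1197
-0.06 [0.49463984 0.13814937 0.20308059]
-0.02 [0.51348099 0.13144034 0.16844059]
t 14.0 tcp [0.5157 0.2536 0.0621] rot [-179.9    14.98  -19.62] w 0.0572
F tool [-1.03 -1.56 -1.83] M tool [ 0.434  0.646 -0.02 ]
tcp rel rim (tool) [-0.0722 -0.1156  0.0577] foot depth 0.1197
joints [ 36.2  25.6  -7.5 -13.6 -65.9  40.7]
shift [-0.0142  0.1155 -0.1413] rot [-0.0017  0.5232 -0.0009]
```

Request:
{"op": "step_arm", "data": {
  "increments": [
    [[-0.003, 0, -0.01], [0, 0, 0], 0.8],
    [[-0.008, 0, -0.03], [0, 0, 0], 0.8],
    [[-0.016, 0, -0.06], [0, 0, 0], 0.8],
    [[-0.026, 0, -0.097], [0, 0, 0], 0.8],
    [[-0.033, 0, -0.122], [0, 0, 0], 0.8],
    [[-0.036, 0, -0.135], [0, 0, 0], 0.8],
    [[-0.036, 0, -0.135], [0, 0, 0], 0.8],
    [[-0.036, 0, -0.135], [0, 0, 0], 0.8]
  ]
}}

```text
time_s: 14.8
tcp_pos: [0.5148, 0.253, 0.2006]
eef_rot: [-180.0, 15.1, -19.7]
contact_force: [-0.8, -0.3, -1.6]
gripper_width: 0.0575
```

```bash
python3 rel.py .4946 .1381 .2031 -19.6 15; python3 -c "
from h import *
c,K,Rw,o=cap('wrist','w12.png')"
```

```text
t 14.8 tcp [0.5148 0.253  0.2006] rot [-179.98   15.07  -19.66] w 0.0575
F tool [-0.18  0.49  1.75] M tool [0.026 0.956 0.012]
tcp rel rim (tool) [-0.1087 -0.1149 -0.0759] foot depth -0.0139
joints [ 36.3  18.8   1.2 -12.6 -81.2  37. ]
shift [ 0.0183  0.115  -0.0076] rot [-4.000e-04  5.248e-01 -1.200e-03]
```

View pics/w12.png

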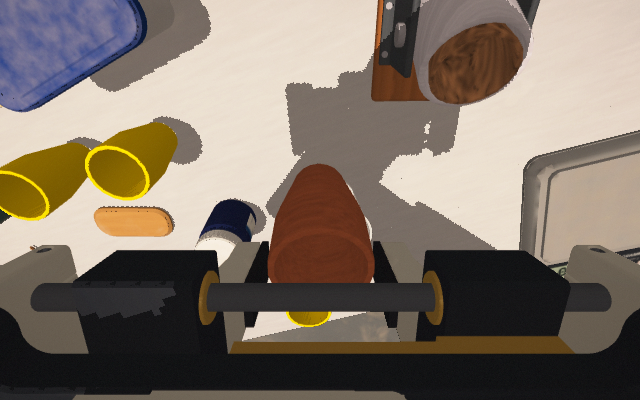

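Request:
{"op": "step_arm", "data": {
  "increments": [
    [[0, 0.01, -0.005], [0, 0.03, 0], 0.8],
    [[0.001, 0.03, -0.015], [0, 0.1, 0], 0.8],
    [[0.004, 0.05, -0.018], [0, 0.19, 0], 0.8],
    [[0.008, 0.07, -0.018], [0, 0.28, 0], 0.8],
    [[0.012, 0.09, -0.016], [0, 0.37, 0], 0.8],
    [[0.016, 0.105, -0.012], [0, 0.46, -0.001], 0.8],
    [[0.0183, 0.113, -0.0085], [0, 0.52, -0.001], 0.8],
    [[0.0183, 0.115, -0.0076], [0, 0.5248, -0.001], 0.8],
    [[0.0183, 0.115, -0.0076], [0, 0.5248, -0.001], 0.8],
    [[0.0183, 0.115, -0.0076], [0, 0.5248, -0.001], 0.8]
  ]
}}

```text
time_s: 15.85
tcp_pos: [0.4959, 0.1389, 0.2041]
eef_rot: [-179.9, -15.0, -19.6]
contact_force: [0.8, 0.7, -2.2]
gripper_width: 0.0575
```

```bash
python3 rel.py .4946 .1381 .2031 -19.6 15; python3 - <<'E'
from h import *
from plan import X,Y,Z,rim
c,K,Rw,o=cap('wrist','w13.png')
cv2.imwrite('pics/w13c.png',cv2.resize(c[140:300,220:420],None,fx=4,fy=4,interpolation=cv2.INTER_CUBIC)[:,:,::-1])
f=lambda uv:((np.array(uv)-[220,140]+.5)*4-.5).round(1)
for t in (90,45,0,-45,-90): print(t,f(proj(K,Rw,o,rim+.04*(np.cos(np.radians(t))*X+np.sin(np.radians(t))*Y))))
# predicted foot (18mm rad) and cup rim if cup axis coincides w/ chuck axis at foot 60mm above rim
s=r.get_state(); Rt=R.from_euler('xyz',s['eef_rot'],degrees=True).as_matrix(); p=np.array(s['tcp_pos'])
u=R.from_rotvec(Rt[:,1]*np.radians(15)).apply(-Rt[:,2]); print('cup axis',u, 'angle to Z',np.degrees(np.arccos(u@Z)))
g=p-.0188*Rt[:,2]; foot=g-.08*u; d=foot-rim; print('foot rel rim X Y Z',d@X,d@Y,d@Z)
cx=np.cross(Rt[:,1],u)
for nm,h,rr in (('rim',.095,.029),('foot',0.0015,.0195)):
  for t in (90,0,-90): print(nm,t,f(proj(K,Rw,o,foot+u*h+rr*(np.cos(np.radians(t))*cx-np.sin(np.radians(t))*Rt[:,1]))))
E
```

```text
t 15.85 tcp [0.4959 0.1389 0.2041] rot [-179.94  -15.01  -19.61] w 0.0575
F tool [-0.04 -0.89  2.32] M tool [ 0.017 -0.898 -0.018]
tcp rel rim (tool) [-0.0353 -0.0012 -0.1183] foot depth -0.0563
joints [ 48.5  -2.4 -36.   17.7 -52.   11.5]
shift [-0.0011  0.0012  0.0007] rot [-0.0011 -0.0002 -0.0001]
90 [237.   59.6]
45 [279.7 -56.2]
0 [ 404.7 -107.9]
-45 [529.8 -56.3]
-90 [572.7  59.5]
cup axis [-0.47175247  0.1669279   0.86578559] angle to Z 0.38523294181980333
foot rel rim X Y Z 0.0015567335885550877 0.0013665550588411765 0.0604352901010761
rim 90 [175.9 523.8]
rim 0 [394.8 669.2]
rim -90 [612.1 524. ]
foot 90 [298.  180.6]
foot 0 [397.8 264.1]
foot -90 [497.  180.6]
```

View pics/w13c.png

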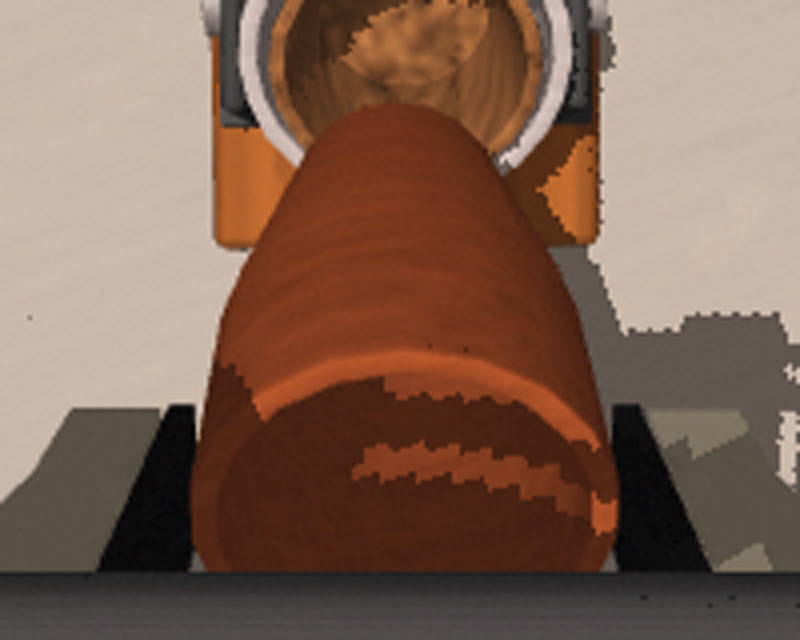

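Foot centre is at crop u≈397 and the chuck rim spans 240–572, so the foot is about 1.5–2 mm off in y and 1.5 mm in x. Correct that while advancing along the chuck axis.

Request:
{"op": "step_arm", "data": {
  "increments": [
    [[0.001, 0.0016, 0.01], [0, 0, 0], 0.8],
    [[0.005, 0.0016, 0.025], [0, 0, 0], 0.8],
    [[0.009, 0.0016, 0.04], [0, 0, 0], 0.8],
    [[0.012, 0.0016, 0.052], [0, 0, 0], 0.8],
    [[0.0147, 0.0016, 0.061], [0, 0, 0], 0.8],
    [[0.016, 0.0016, 0.066], [0, 0, 0], 0.8],
    [[0.0172, 0.0016, 0.07], [0, 0, 0], 0.8],
    [[0.0172, 0.0016, 0.07], [0, 0, 0], 0.8],
    [[0.0172, 0.0016, 0.07], [0, 0, 0], 0.8]
  ]
}}

```text
time_s: 16.8
tcp_pos: [0.5278, 0.1253, 0.1413]
eef_rot: [-179.9, -15.1, -19.6]
contact_force: [0.3, -0.0, -1.0]
gripper_width: 0.0574
```

```bash
cat > ins.py <<'E'
from h import *
from plan import X,Y,Z,rim
import sys
s=r.get_state(); Rt=R.from_euler('xyz',s['eef_rot'],degrees=True).as_matrix(); p=np.array(s['tcp_pos'])
u=R.from_rotvec(Rt[:,1]*np.radians(15)).apply(-Rt[:,2])
g=p-.0188*Rt[:,2]; foot=g-.08*u; d=foot-rim
print('t',s['time_s'],'foot XYZ mm',np.round([d@X*1e3,d@Y*1e3,d@Z*1e3],2),'tilt X,Y deg',np.degrees([u@X,u@Y]).round(2),'w',round(s['gripper_width'],4))
F=np.array(s['contact_force']); print('F chuck XYZ',np.round([F@X,F@Y,F@Z],2),'M',(Rt.T@s['moment']).round(2),'j',s['joints'].round(1))
if len(sys.argv)>1:
    c,K,Rw,o=cap('wrist')
    cv2.imwrite('pics/%s.png'%sys.argv[1],cv2.resize(c[100:260,220:420],None,fx=4,fy=4,interpolation=cv2.INTER_CUBIC)[:,:,::-1])
    f=lambda uv:((np.array(uv)-[220,100]+.5)*4-.5).round(1)
    for t in (90,45,0,-45,-90): print(t,f(proj(K,Rw,o,rim+.04*(np.cos(np.radians(t))*X+np.sin(np.radians(t))*Y))),end=' ')
E
python3 ins.py i1
```

```text
t 16.8 foot XYZ mm [ -0.    -0.86 -11.23] tilt X,Y deg [-0.09 -0.09] w 0.0574
F chuck XYZ [-0.27  0.05 -1.01] M [-0.03 -1.   -0.03] j [ 43.5   3.7 -39.8  20.5 -41.4  12. ]
90 [182.4 366.8] 45 [233.1 229.1] 0 [392.  166.3] -45 [551.9 229. ] -90 [604.5 366.8]
```

View pics/i1.png

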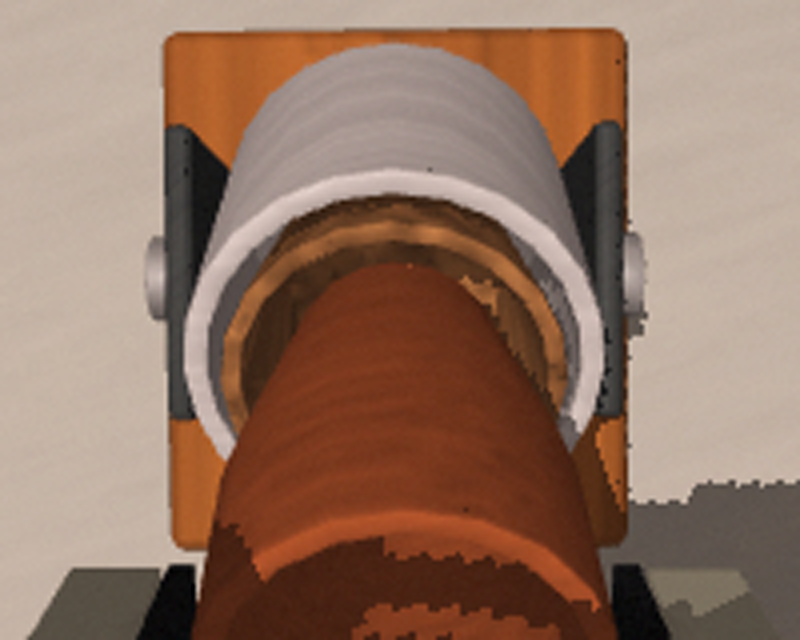

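Centred: rim 186–603, foot tip about 398. Continue to about 28 mm.

Request:
{"op": "step_arm", "data": {
  "increments": [
    [[0.001, 0, 0.0035], [0, 0, 0], 0.8],
    [[0.002, 0, 0.007], [0, 0, 0], 0.8],
    [[0.003, 0, 0.0105], [0, 0, 0], 0.8],
    [[0.004, 0, 0.014], [0, 0, 0], 0.8],
    [[0.0044, 0, 0.0164], [0, 0, 0], 0.8],
    [[0.0044, 0, 0.0164], [0, 0, 0], 0.8]
  ]
}}

```text
time_s: 17.45
tcp_pos: [0.5356, 0.1221, 0.1258]
eef_rot: [-180.0, -15.1, -19.6]
contact_force: [0.5, 0.2, -1.3]
gripper_width: 0.0575
```

```bash
python3 ins.py i2
```

```text
t 17.45 foot XYZ mm [ -0.47  -1.35 -28.88] tilt X,Y deg [-0.05 -0.02] w 0.0575
F chuck XYZ [-0.29  0.36 -1.38] M [-0.04 -1.   -0.05] j [ 42.3   5.3 -40.6  21.4 -38.9  11.9]
90 [164.4 414.8] 45 [217.6 270.6] 0 [388.1 204.4] -45 [559.7 270.4] -90 [615.4 414.7]
```

View pics/i2.png

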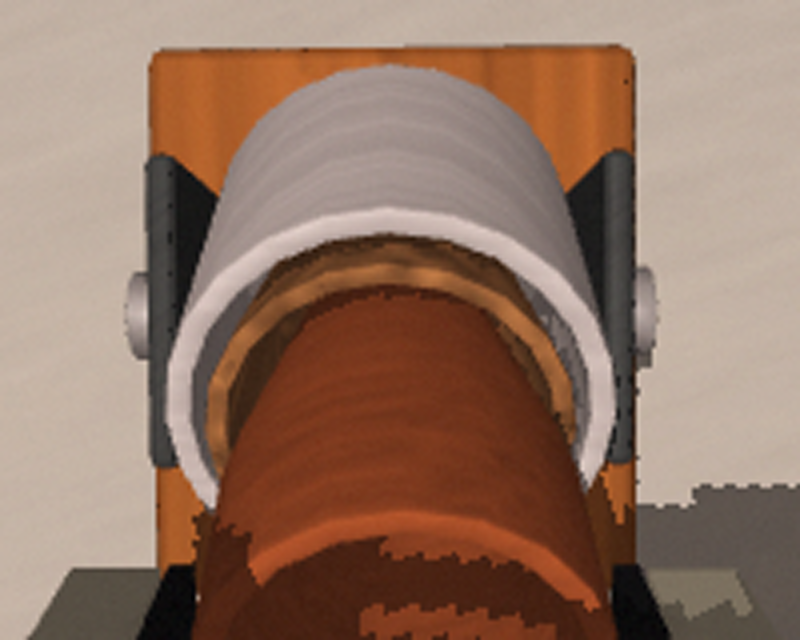

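The cup now sits about 1 mm right of the sleeve centre (gap narrower at right). Correct y by -1.2 mm and feel forward.

Request:
{"op": "step_arm", "data": {
  "increments": [
    [[0.0003, -0.0006, 0.001], [0, 0, 0], 0.8],
    [[0.0006, -0.0012, 0.002], [0, 0, 0], 0.8],
    [[0.0009, -0.0012, 0.003], [0, 0, 0], 0.8],
    [[0.001, -0.0012, 0.0035], [0, 0, 0], 0.8]
  ]
}}

```text
time_s: 17.9
tcp_pos: [0.5379, 0.1229, 0.1232]
eef_rot: [-179.9, -15.1, -19.6]
contact_force: [0.2, -0.9, -0.3]
gripper_width: 0.0574
```

```bash
python3 ins.py
```

```text
t 17.9 foot XYZ mm [ -0.19   0.23 -32.12] tilt X,Y deg [-0.08 -0.07] w 0.0574
F chuck XYZ [ 0.26 -0.75 -0.49] M [ 0.04 -1.01 -0.01] j [ 42.2   5.7 -40.6  21.6 -38.4  11.8]
```

Request:
{"op": "step_arm", "data": {
  "increments": [
    [[0.0003, 0, 0.001], [0, 0, 0], 0.8],
    [[0.0005, 0, 0.002], [0, 0, 0], 0.8],
    [[0.0005, 0, 0.002], [0, 0, 0], 0.8]
  ]
}}

```text
time_s: 18.2
tcp_pos: [0.5389, 0.1226, 0.1216]
eef_rot: [-179.9, -15.1, -19.6]
contact_force: [-2.9, 1.1, 2.8]
gripper_width: 0.0574
```

```bash
python3 ins.py
```

```text
t 18.2 foot XYZ mm [-3.000e-02  2.800e-01 -3.396e+01] tilt X,Y deg [-0.09 -0.08] w 0.0574
F chuck XYZ [-1.28  0.04  3.98] M [-0.2  -1.63  0.02] j [ 42.1   5.9 -40.7  21.7 -38.1  11.8]
```

```bash
python3 ins.py i3
```

```text
t 18.2 foot XYZ mm [-3.000e-02  2.800e-01 -3.396e+01] tilt X,Y deg [-0.09 -0.08] w 0.0574
F chuck XYZ [-1.28  0.04  3.98] M [-0.2  -1.63  0.02] j [ 42.1   5.9 -40.7  21.7 -38.1  11.8]
90 [169.1 432.5] 45 [223.7 286.6] 0 [397.8 219.6] -45 [572.7 286.5] -90 [628.5 432.5]
```

View pics/i3.png

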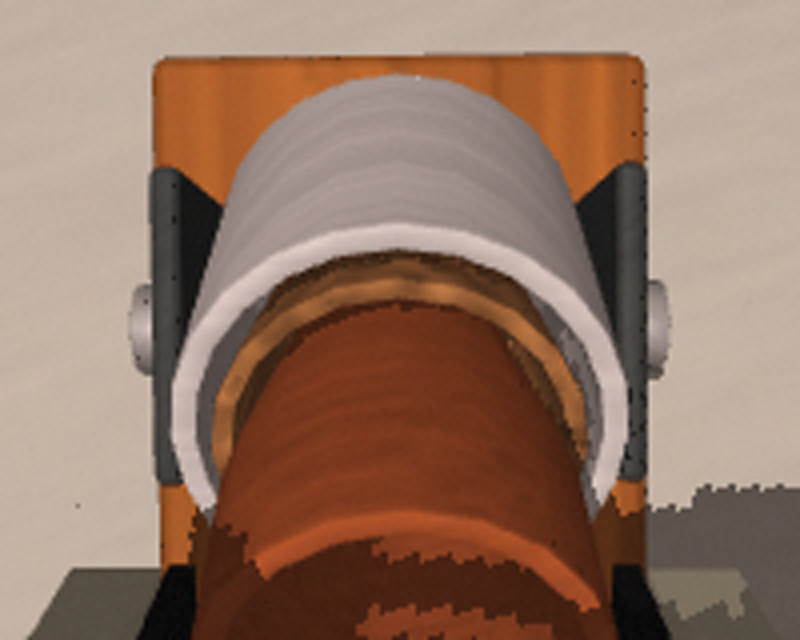

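```bash
python3 - <<'E'
from h import *
from plan import X,Y,Z,rim
c,K,Rw,o=cap('wrist','i4full.png')
cv2.imwrite('pics/i4z.png',cv2.resize(c[145:235,255:385],None,fx=6,fy=6,interpolation=cv2.INTER_CUBIC)[:,:,::-1])
f=lambda uv:((np.array(uv)-[255,145]+.5)*6-.5).round(0)
for nm,rr,ds in (('out',.04,[0]),('in35',.035,[0,.004,.008,.012]),('mouth28.5',.0285,[0,.004,.008,.012])):
  for dd in ds: print(nm,dd,[f(proj(K,Rw,o,rim-Z*dd+rr*(np.cos(np.radians(t))*X+np.sin(np.radians(t))*Y))).tolist() for t in (90,45,0,-45,-90)])
E
```

```text
out 0 [[44.0, 379.0], [126.0, 160.0], [387.0, 59.0], [649.0, 160.0], [733.0, 379.0]]
in35 0 [[87.0, 379.0], [161.0, 189.0], [387.0, 103.0], [614.0, 189.0], [690.0, 379.0]]
in35 0.004 [[92.0, 360.0], [165.0, 172.0], [387.0, 87.0], [611.0, 172.0], [685.0, 360.0]]
in35 0.008 [[96.0, 342.0], [168.0, 156.0], [388.0, 72.0], [608.0, 156.0], [681.0, 342.0]]
in35 0.012 [[101.0, 325.0], [172.0, 141.0], [388.0, 57.0], [604.0, 140.0], [677.0, 325.0]]
mouth28.5 0 [[143.0, 379.0], [205.0, 226.0], [387.0, 158.0], [570.0, 226.0], [634.0, 379.0]]
mouth28.5 0.004 [[147.0, 360.0], [208.0, 209.0], [388.0, 142.0], [568.0, 209.0], [630.0, 360.0]]
mouth28.5 0.008 [[151.0, 342.0], [211.0, 192.0], [388.0, 126.0], [565.0, 192.0], [627.0, 342.0]]
mouth28.5 0.012 [[154.0, 325.0], [214.0, 176.0], [388.0, 111.0], [562.0, 176.0], [623.0, 325.0]]
```

View pics/i4z.png

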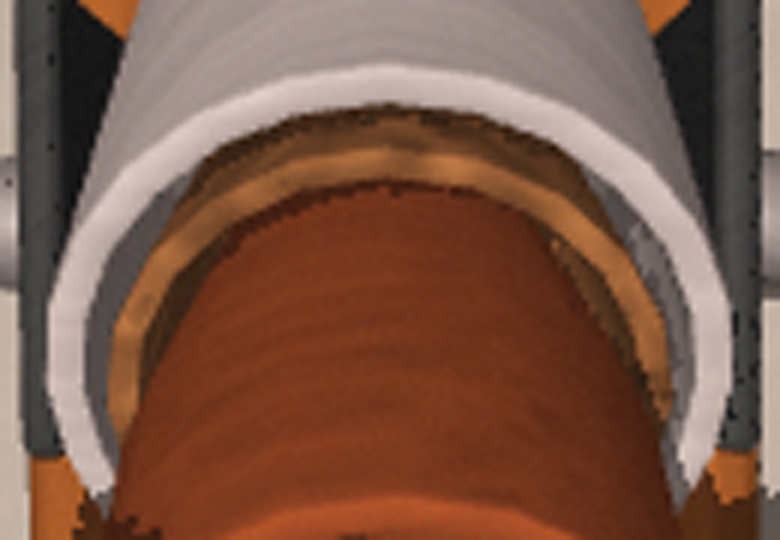

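The sleeve mouth ring actually stands about 5 mm above the housing rim (inner edge at crop (390,183), where a flush ring would be at about 164). That puts the floor about 35 mm below the rim, matching the contact felt at 34 mm. Push gently 3 mm, then check.

Request:
{"op": "step_arm", "data": {
  "increments": [
    [[0.0001, 0, 0.0005], [0, 0, 0], 0.8],
    [[0.00025, 0, 0.001], [0, 0, 0], 0.8],
    [[0.0004, 0, 0.0015], [0, 0, 0], 0.8],
    [[0.0005, 0, 0.002], [0, 0, 0], 0.8],
    [[0.00065, 0, 0.0025], [0, 0, 0], 0.8],
    [[0.0008, 0, 0.003], [0, 0, 0], 0.8]
  ]
}}

```text
time_s: 18.9
tcp_pos: [0.5403, 0.1221, 0.119]
eef_rot: [-179.9, -15.1, -19.6]
contact_force: [-4.7, 1.8, 7.1]
gripper_width: 0.0575
```

```bash
cat > sl.py <<'E'
from h import *
from plan import X,Y,Z,rim
import sys
c,K,Rw,o=cap('wrist')
cv2.imwrite('pics/%s.png'%sys.argv[1],cv2.resize(c[145:255,255:385],None,fx=6,fy=6,interpolation=cv2.INTER_CUBIC)[:,:,::-1][:590])
f=lambda uv:((np.array(uv)-[255,145]+.5)*6-.5).round(0)
print('rim top',f(proj(K,Rw,o,rim+.04*X)))
for h in (.006,.004,.002,0,-.002): print(h,'mouth inner top',f(proj(K,Rw,o,rim+Z*h+.0285*X)))
E
python3 ins.py; python3 sl.py p1
```

```text
t 18.9 foot XYZ mm [  0.     0.33 -37.01] tilt X,Y deg [-0.09 -0.08] w 0.0575
F chuck XYZ [-0.78  0.15  8.69] M [-0.34 -2.31  0.01] j [ 41.8   6.2 -40.8  21.9 -37.7  11.7]
rim top [387.  72.]
0.006 mouth inner top [387. 198.]
0.004 mouth inner top [387. 189.]
0.002 mouth inner top [388. 180.]
0 mouth inner top [388. 171.]
-0.002 mouth inner top [388. 163.]
```

View pics/p1.png

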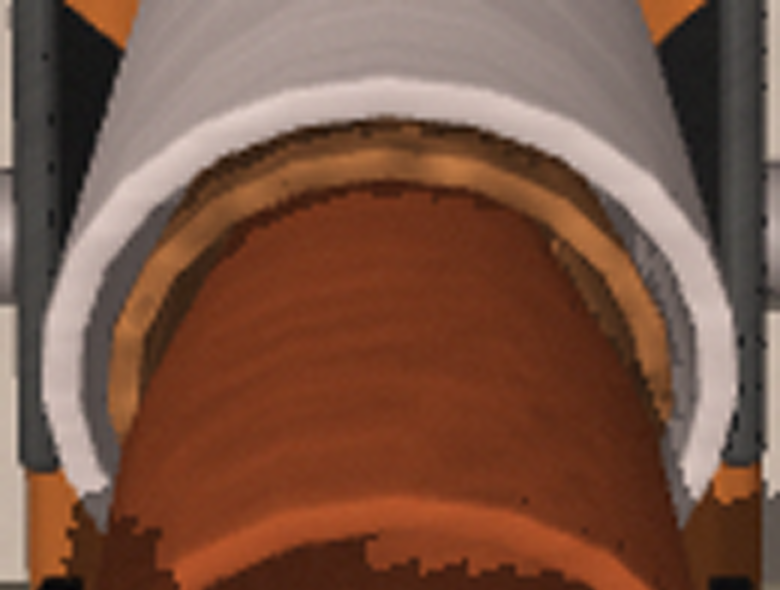

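The housing rim moved from row 65 to 78 while the sleeve ring stayed with the cup at row 183: about 3 mm pushed, axial force about 9–10 N, as expected. Push 3 mm more.

Request:
{"op": "step_arm", "data": {
  "increments": [
    [[0.0001, 0, 0.0005], [0, 0, 0], 0.8],
    [[0.00025, 0, 0.001], [0, 0, 0], 0.8],
    [[0.0004, 0, 0.0015], [0, 0, 0], 0.8],
    [[0.0005, 0, 0.002], [0, 0, 0], 0.8],
    [[0.00065, 0, 0.0025], [0, 0, 0], 0.8],
    [[0.0008, 0, 0.003], [0, 0, 0], 0.8]
  ]
}}

```text
time_s: 19.55
tcp_pos: [0.5418, 0.1217, 0.1165]
eef_rot: [-179.9, -15.1, -19.6]
contact_force: [-6.8, 1.5, 8.3]
gripper_width: 0.0574
```

```bash
python3 ins.py; python3 sl.py p2
```

```text
t 19.55 foot XYZ mm [  0.08   0.38 -40.  ] tilt X,Y deg [-0.1  -0.09] w 0.0574
F chuck XYZ [-1.81 -0.89 10.65] M [-0.48 -2.57  0.  ] j [ 41.6   6.5 -40.9  22.1 -37.2  11.7]
rim top [388.  84.]
0.006 mouth inner top [388. 212.]
0.004 mouth inner top [388. 203.]
0.002 mouth inner top [388. 194.]
0 mouth inner top [388. 185.]
-0.002 mouth inner top [388. 176.]
```

View pics/p2.png

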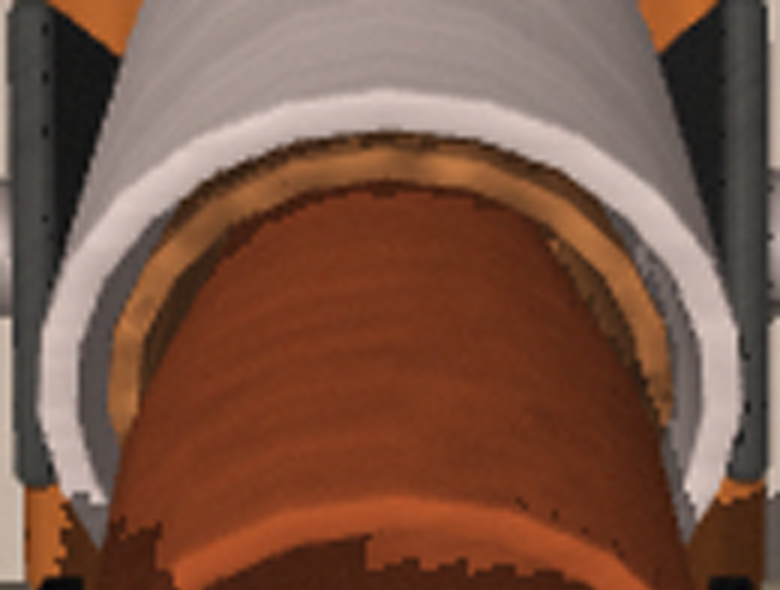

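Housing rim is now at row 90 (25 px in total, about 6 mm) with about 11–12 N axial force, matching 6 mm. Ease off half a millimetre, open and back out.

Request:
{"op": "step_arm", "data": {
  "increments": [
    [[-0.0001, 0, -0.0004], [0, 0, 0], 0.8],
    [[-0.0001, 0, -0.0005], [0, 0, 0], 0.7],
    [[-0.0001, 0, -0.0005], [0, 0, 0], 0.4],
    [[-0.0001, 0, -0.0005], [0, 0, 0], 0.2],
    [[-0.0001, 0, -0.0005], [0, 0, 0], 0],
    [[-0.0001, 0, -0.0005], [0, 0, 0], 0],
    [[-0.0001, 0, -0.0005], [0, 0, 0], 0],
    [[-0.0001, 0, -0.0005], [0, 0, 0], 0]
  ],
  "force": 10
}}

```text
time_s: 20.4
tcp_pos: [0.5415, 0.1215, 0.1165]
eef_rot: [-179.9, -15.1, -19.6]
contact_force: [1.0, -0.1, -0.2]
gripper_width: 0.0862
```

```bash
python3 ins.py; python3 sl.py p3
```

```text
t 20.4 foot XYZ mm [ -0.15   0.11 -39.84] tilt X,Y deg [-0.08 -0.06] w 0.0862
F chuck XYZ [ 0.79  0.27 -0.63] M [-0.01 -0.89  0.  ] j [ 41.7   6.5 -40.9  22.1 -37.3  11.7]
rim top [385.  82.]
0.006 mouth inner top [385. 209.]
0.004 mouth inner top [385. 200.]
0.002 mouth inner top [385. 191.]
0 mouth inner top [386. 183.]
-0.002 mouth inner top [386. 174.]
```

View pics/p3.png

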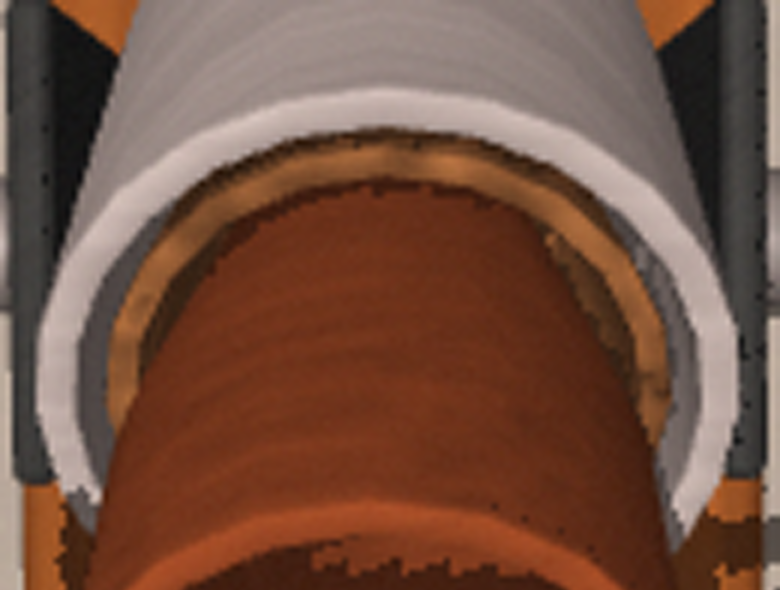

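Released: the fingers are open at 86 mm and contact force is near zero. Cup and sleeve sit where they were, with a slight lean of the cup to the left. Back out along the chuck axis.

Request:
{"op": "step_arm", "data": {
  "increments": [
    [[-0.002, 0, -0.007], [0, 0, 0], 0],
    [[-0.005, 0, -0.02], [0, 0, 0], 0],
    [[-0.01, 0, -0.038], [0, 0, 0], 0],
    [[-0.017, 0, -0.063], [0, 0, 0], 0],
    [[-0.024, 0, -0.09], [0, 0, 0], 0],
    [[-0.031, 0, -0.115], [0, 0, 0], 0],
    [[-0.035, 0, -0.13], [0, 0, 0], 0],
    [[-0.036, 0, -0.135], [0, 0, 0], 0],
    [[-0.036, 0, -0.135], [0, 0, 0], 0]
  ]
}}

```text
time_s: 21.35
tcp_pos: [0.4755, 0.1454, 0.2382]
eef_rot: [-179.8, -15.1, -19.6]
contact_force: [0.3, 0.1, -0.3]
gripper_width: 0.0881
```

```bash
python3 - <<'E'
from h import *
st()
c,K,Rw,o=cap('wrist','f_w.png'); np.savez('fw.npz',c=c,K=K,Rw=Rw,o=o)
c,K,Rw,o=cap('scene'); np.savez('fs.npz',c=c,K=K,Rw=Rw,o=o)
cv2.imwrite('pics/f_s.png',cv2.resize(c[120:270,280:480],None,fx=4,fy=4,interpolation=cv2.INTER_CUBIC)[:,:,::-1])
E
```

```text
t 21.35 tcp [0.4755 0.1454 0.2382] rot [-179.82  -15.1   -19.59] w 0.0881
F tool [ 0.14 -0.14  0.33] M tool [ 0.03  -0.878  0.027]
tcp rel rim (tool) [-0.0468 -0.0008 -0.1568] foot depth -0.0948
```

View pics/f_w.png

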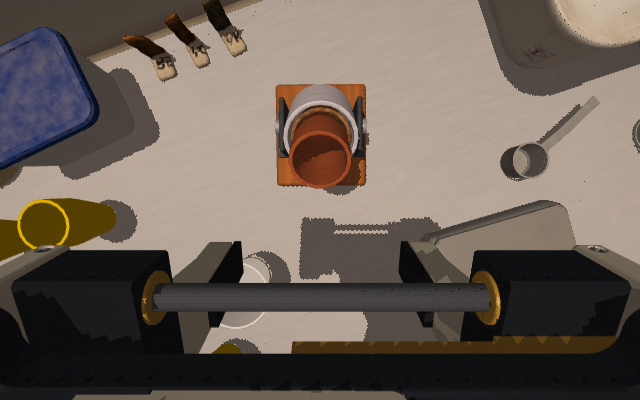

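View pics/f_s.png

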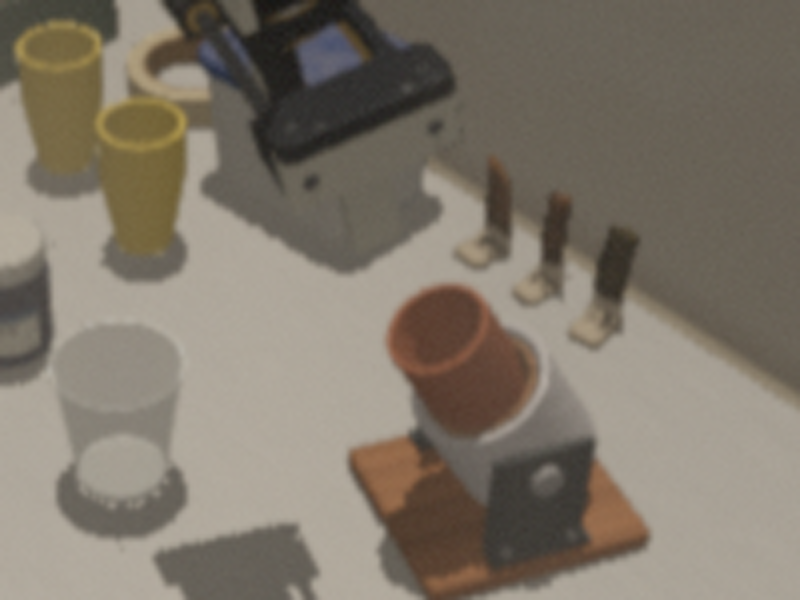

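The cup stands in the chuck along its slant (wrist view: cup rim at about (321,160), housing at (320,125)), and the gripper is clear. A quick check of the cup-rim position against the axis:

```bash
python3 - <<'E'
from h import *
from plan import X,Y,Z,rim
d=np.load('fw.npz'); c,K,Rw,o=d['c'],d['K'],d['Rw'],d['o']
cv2.imwrite('pics/f_wc.png',cv2.resize(c[80:200,265:375],None,fx=5,fy=5,interpolation=cv2.INTER_CUBIC)[:,:,::-1])
f=lambda uv:((np.array(uv)-[265,80]+.5)*5-.5).round(0)
for nm,h,rr in (('cup',.055,.029),('house',0,.04)):
  print(nm,[f(proj(K,Rw,o,rim+Z*h+rr*(np.cos(np.radians(t))*X+np.sin(np.radians(t))*Y))).tolist() for t in (90,0,-90,180)])
E
```

```text
cup [[119.0, 401.0], [278.0, 247.0], [437.0, 401.0], [278.0, 540.0]]
house [[91.0, 293.0], [279.0, 100.0], [468.0, 293.0], [280.0, 462.0]]
```

View pics/f_wc.png

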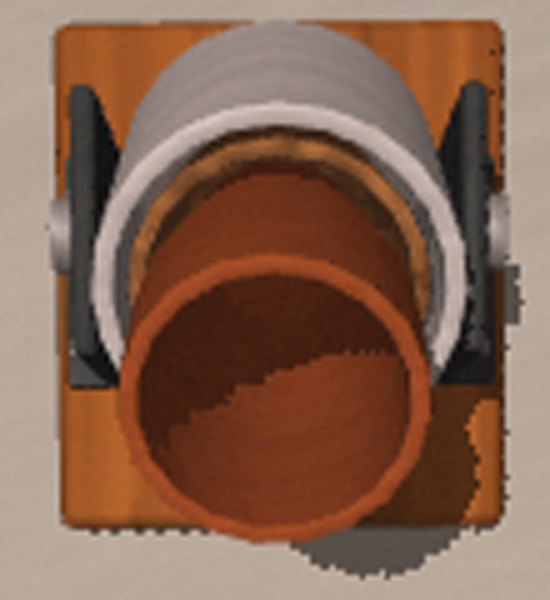

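```bash
python3 -c "
from plant import r
print(r.close_job()); print(r.get_state()['time_s'])"
```

```text
the job is handed in; nothing more can be done
None
the job is handed in; nothing more can be done
```

The cup is nested foot first in the chuck, the sleeve is pushed in by about 6 mm, and the job is handed in; it reported no verdict.

- **First attempt:** with the tool tilted the full 30°, joint 3 came up against its range limit at about 23 mm foot depth. The measured pose also drifted 3–5 mm, and a sideways contact of 1–2 N showed on the tool. I backed out, set the cup down on free bench, regripped it with the tool leaning 15° to it, and went in again.
- **Push:** I felt the floor at about 34 mm below the rim, then pushed 6 mm. The axial reading was 8.7 N at about 3 mm and 10.7 N at about 6 mm, roughly 1 N low because of the cup's weight. I eased off half a millimetre, opened the fingers and backed out.
- **Last checks:** the cup's rim lies within about 1 mm of where a straight cup at 40 mm foot depth should be, so its tilt is around 1°. The sleeve travel is about 6 mm by arm position, by image and by force. The gripper was open at 88 mm and clear, with about 0.4 N read on the tool, and the clock stood at about 21.5 s. I steered clear of the jar and clear cup throughout but did not re-measure their positions.
- **Disagreement:** my first reading of the pictures had the sleeve's ring recessed in the housing. Projecting it showed the ring standing about 5 mm proud of the rim, which agrees with the floor depth I felt.

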